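Load a two-tier kiln shelf

TASK

Load the dark kiln shelf from the wooden ware board: stand the blue cup on the shelf midway between the two posts, lay the cream tile centred across the tops of both posts so that it bridges over the cup, and stand the green vase on the middle of the tile. Stand the yellow jar in the middle of the terracotta-red disc on the same shelf, leaving the white disc empty. Set everything down upright without dropping or tipping it, let go, and leave the glaze pot, the can and the brush where they are.

Things in the scene. Friction and masses are not known exactly. Their poses are not given: they have to be found in the camera images.
- shelf: dark grey fixed kiln shelf, a slab 280 (its x) by 250 (its y) by 16 mm lying flat on the table, with two fixed upright buff round posts on it, each 36 mm in diameter and 80 mm tall (tops 96 mm above the table), centred at +80 and -80 mm along the shelf's y axis (x = 0). Origin: centre of the slab's underside, midway between the posts; z up
- red_disc: terracotta-red fixed round disc, 68 mm in diameter, 8 mm thick, lying on the kiln shelf about 95 mm from the line of the posts, in front of or behind it. Origin: centre of its underside (16 mm above the table); z up
- white_disc: white fixed round disc, same size as the red one (68 mm in diameter, 8 mm thick), on the other side of the posts. Origin: centre of its underside; z up
- cup: blue open cup, round, outside diameter up to 54 mm (slightly narrower below), 55 mm tall, wall 4 mm, about 90 g. Starts upright on the wooden ware board, a fixed board 280 x 250 x 18 mm; the cup, vase and jar stand in a row along the board's long side, about 90 mm apart. Origin: centre of its underside; z up
- vase: green round vase, 60 mm tall, about 100 g: straight body 50 mm in diameter up to 36 mm, then a narrow neck of 24 mm and a lip of 32 mm. Starts upright on the ware board. Origin: centre of its underside; z up
- jar: yellow round lidded jar (lid is part of it), 60 mm tall, about 120 g: straight body 50 mm in diameter up to 42 mm, then a lid rim of 54 mm and a knob of 16 mm. Starts upright on the ware board. Origin: centre of its underside; z up
- tile: cream flat tile, 200 (its x) by 60 (its y) by 12 mm, about 280 g. Starts flat on the ware board, beside the row of pots, about 120 mm from it centre to centre, roughly parallel to the row. Origin: centre of its underside; z up
- glaze_pot: black round glaze pot with a white cap, 72 mm in diameter, 70 mm tall, loose, standing on the table beyond the work; to be left alone. Origin: centre of its underside
- slip_can: steel can, 66 mm in diameter, 60 mm tall, loose, standing on the table beyond the work; to be left alone. Origin: centre of its underside
- brush: brush, 140 mm long, lying loose on the table beyond the work, between the pot and the can; to be left alone. Origin: underside of the brush; its x axis runs along it
There are look-alikes about, which are no part of the job. Of the things like the tile, leave any that is pink or purple; of the rest the larger one is meant.

How it is judged:
By the outcome, as a careful person would: the job done as asked, in the order asked, and still so for the second after the job is handed in, with the robot touching nothing.
It also fails if it takes over 120 s, if anything falls off the work surface, if the arm or the gripper's body presses on something with over 40 N, if the wrist force passes 120 N, or if a joint passes its speed limit or range.

ROBOT

A 6-joint arm with a two-finger parallel gripper is mounted at the origin on the work surface. World frame = base frame: x ahead of the robot, y to its left, z up, the work surface at z = 0. Lengths are in m, angles in rad, forces in N, time in s.
With the tool pointing down it reaches from about 0.25 to 0.725 m from the base axis. Payload 4 kg.
Tool frame: the origin (TCP) lies on the centre line of the jaws, within the pads' length; the fingertips stand 19 mm ahead of it and the grasp point (between the pads) is the TCP; z points along the fingers, y is the direction in which the jaws open and shut (so a half turn about z gives the same grasp; the last joint's range is limited). The gripper opens to 85 mm and grips with 20 to 120 N. Pads are 22 mm wide; open, the fingers measure 114 mm over their backs; the gripper's body (76 mm by 85 mm) begins 54 mm behind the grasp point. The pads swing forward as they close: fully open they stand 13 mm farther back than shut.
Start: joints at [-1.336, 0.241, 0.005, 1.335, 0, 1.571], TCP at [0.116, -0.486, 0.25] pointing down, gripper open.
Joint ranges: [-2.72, 2.72], [-1.05, 1.87], [-1.09, 1.28], [-1.99, 2.15], [-1.42, 1.44], [-3.14, 3.14]. Speed limits (rad/s): [2.79, 2.79, 3.14, 3.14, 3.14, 3.14].

INTERFACE

Orientations are given as a unit quaternion [x, y, z, w].
In Python, from workcell import bot gives the robot as it stands. The module is installed in compiled form; this text tells all that it offers.
- The arm moves only by the shell command python3 -m handwheel 'ROWS' [OPENING]. ROWS is JSON, a list of rows, each an object of numbers: "dx", "dy", "dz": the shift along the tool's x, y, z as a fraction of full scale; "ax", "ay", "az": the turn, a rotation vector about the tool's x, y, z as a fraction of full scale. In form: [{"dx": .., "dy": .., "dz": .., "ax": .., "ay": .., "az": ..}, ...]. A call has 1 to 12 rows; each row shifts and turns the commanded pose from where the row before left it, along the tool's axes as they then stand; what a row does not reach is not made up. Full scale, the value 1, is 2.5 cm for a shift and 0.15 rad for a turn. A row lasts 1/10 s, in which the tool goes at most 50 mm and 8.59 degrees, less where a joint would pass 70% of its speed; a pose out of reach is approached as far as the arm can. A call with a number of a shift or a turn outside -1 to 1 is refused whole. A call with a gripper value outside its range is refused whole. OPENING is the gripper's target within -1 to 1 (fully open at 1, half-way at 0, shut at -1), set as the call begins (- or left out, the last holds). The fingers move at their own pace and stop on an object; the grip force is fixed at half the most. Time passes only in rows, so rows that do not move let the fingers close. It gives the time, the measured TCP pose, the force and the opening at its end, in the units of the state.
- bot.get_obs(): the state, without advancing time (a new reading comes with each control period).
- bot.camera(name): name is "scene" or "side" or "wrist"; returns a dict with "img" (384x512x3 uint8, red, green, blue), "intrinsics" (3x3 intrinsics, pixels), "eye" and "rotation" of the camera in the world. Camera axes: x right, y down, z forward; pixel columns grow to the right and rows downward; lengths in m; the calibration is good to about 2 mm. A picture is of the moment at which its call begins. There is no depth.
- bot.job_done(): hands the job in, once; it reports no verdict.
Trained networks look in a picture, given as the dict that the camera call returned (one of the last four; its "shot" number tells which), for a name from the list of things; names that differ only in an ending like _2 or _b are one class to them, and where a whole thing is asked for, a point or a joint stands for the part that bears it (a point fixed in the world has none). Each returns a list of dicts, best first, with "confidence" (0 to 1); they miss things now and then, are a little off and sometimes report something else, mostly with a low value. They report only what shows in the picture. A call takes as long as a camera call. They do not tell look-alikes from the thing itself.
- bot.trace(thing, picture): "region" (384x512 bool, what is visible of it) and "rect" ([centre column, centre row, width, height] in pixels, round what is visible of it).
The state is a dict: "clock": time; "joint_pos": joint angles; "joint_vel": joint speeds; "tau": joint torques, N m; "eef_pos": TCP position; "tool_rot": TCP orientation; "ft_force": force on the tool from outside, world axes, zero at the start; "ft_torque": the same for the moment, N m; "grip_width": finger opening in m.
Only numpy, scipy, OpenCV 4.12 (cv2) and the standard library are available. Lean on these libraries where they do the work, as an engineer would, in place of code of your own. Each camera call takes 0.05 s, during which the arm holds its last target.

## Working session

There is one attempt and no reset: what is moved stays moved. The work goes in short steps, Python scripts to look and compute and a shell command to move; the robot and the scene stay as the last step left them, time stands still between calls to the robot, and variables do not carry over. Pictures are saved under pics/ and viewed, and the job is handed in when it is done.

```bash
mkdir -p pics; cat > h.py <<'E'
import numpy as np, cv2
from workcell import bot
def shot(name,fn=None):
    p=bot.camera(name)
    if fn: cv2.imwrite('pics/'+fn,cv2.cvtColor(p['img'],cv2.COLOR_RGB2BGR))
    return p
def ray(p,u,v,z):
    K=np.array(p['intrinsics']);d=np.linalg.inv(K)@[u,v,1];d=np.array(p['rotation'])@d
    e=np.array(p['eye']);return e+d*(z-e[2])/d[2]
def proj(p,X):
    c=np.array(p['rotation']).T@(np.array(X)-np.array(p['eye']));q=np.array(p['intrinsics'])@c
    return q[:2]/q[2]
E
python3 - <<'E'
from h import *
o=bot.get_obs();print({k:np.round(v,3) for k,v in o.items()})
for n in['scene','side','wrist']:
    p=shot(n,n+'0.png');print(n,np.round(p['eye'],3),np.round(p['rotation'],3).tolist(),np.round(p['intrinsics'],1).tolist())
E
```

```text
{'clock': np.float64(0.0), 'joint_pos': array([-1.336,  0.241,  0.004,  1.335, -0.   ,  1.571]), 'joint_vel': array([-0.   , -0.   ,  0.001,  0.001,  0.001,  0.001]), 'tau': array([ 1.0000e-03, -3.7232e+01,  2.5241e+01,  1.7000e-02,  0.0000e+00,
       -0.0000e+00]), 'eef_pos': array([ 0.116, -0.486,  0.249]), 'tool_rot': array([ 0.993,  0.117, -0.   , -0.001]), 'ft_force': array([ 0.868, -0.27 , -0.021]), 'ft_torque': array([-0.024,  0.011, -0.007]), 'grip_width': np.float64(0.086)}
scene [1.141 0.092 0.615] [0.552, 0.723, -0.336, -0.245] [[365.4, 0.0, 257.0], [0.0, 365.4, 191.6], [0.0, 0.0, 1.0]]
side [ 0.336 -0.9    0.788] [0.907, -0.109, 0.055, -0.403] [[410.5, 0.0, 250.8], [0.0, 410.5, 195.0], [0.0, 0.0, 1.0]]
wrist [ 0.192 -0.468  0.374] [0.776, -0.611, -0.097, 0.121] [[306.2, 0.0, 250.1], [0.0, 306.2, 192.9], [0.0, 0.0, 1.0]]
```

```bash
python3 - <<'E'
s=open('h.py').read()
s=s.replace("np.array(p['rotation'])","R.from_quat(p['rotation']).as_matrix()").replace("import numpy","from scipy.spatial.transform import Rotation as R\nimport numpy")
open('h.py','w').write(s)
E
python3 - <<'E'
import cv2,numpy as np
E
```

```text
(no output)
```

View pics/scene0.png

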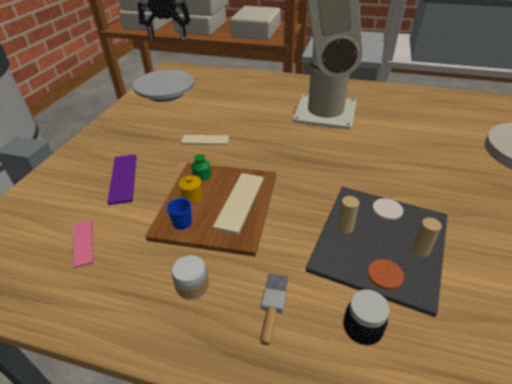

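View pics/side0.png

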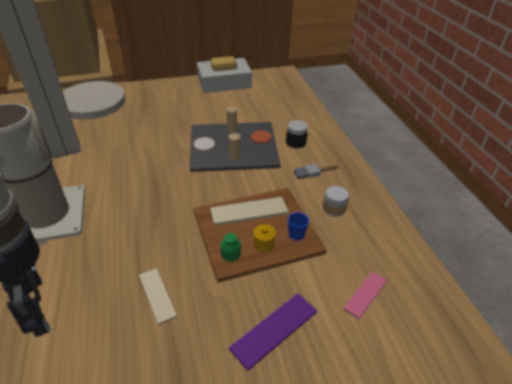

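View pics/wrist0.png

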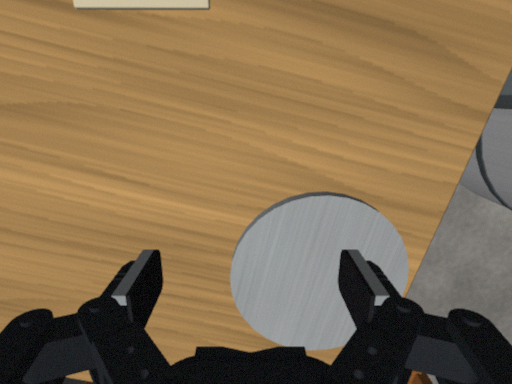

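```bash
cat >> h.py <<'E'
from scipy.optimize import least_squares
PROF={'cup':[(0,.025),(.055,.027)],'vase':[(0,.025),(.036,.025),(.06,.016)],'jar':[(0,.025),(.042,.025),(.044,.027),(.05,.027),(.06,.008)],
'red_disc':[(0,.034),(.008,.034)],'white_disc':[(0,.034),(.008,.034)],'glaze_pot':[(0,.036),(.07,.036)],'slip_can':[(0,.033),(.06,.033)]}
def box(p,prof,x,y,z0):
    t=np.linspace(0,2*np.pi,48);q=np.array([proj(p,[x+r*np.cos(a),y+r*np.sin(a),z0+h]) for h,r in prof for a in t])
    a,b=q.min(0),q.max(0);return np.r_[a,b]
def locate(thing,pics,z0,verbose=True):
    bs=[]
    for p in pics:
        r=bot.trace(thing,p)
        if not r: print(thing,'missed');continue
        for k in r[1:]: print('  alt',thing,np.round(k['rect']),round(k['confidence'],2))
        c,w,W,H=r[0]['rect'];bs.append((p,np.array([c-W/2,w-H/2,c+W/2,w+H/2]),r[0]))
    def f(v): return np.concatenate([box(p,PROF[thing],v[0],v[1],z0)-b for p,b,_ in bs])
    c=bs[0][1];g=ray(bs[0][0],(c[0]+c[2])/2,(c[1]+c[3])/2,z0+.03)[:2]
    s=least_squares(f,g)
    if verbose: print(thing,np.round(s.x,4),'res',np.round(s.fun,1),[(np.round(b[2]['rect']).astype(int).tolist(),round(b[2]['confidence'],2)) for b in bs])
    return s.x
E
python3 - <<'E'
from h import *
ps=[shot('scene'),shot('side')]
for t,z in[('cup',.018),('vase',.018),('jar',.018),('red_disc',.016),('white_disc',.016),('glaze_pot',0),('slip_can',0)]: locate(t,ps,z)
for t in['tile','shelf']:
    for p in ps:
        for k in bot.trace(t,p):
            m=k['region'].astype(np.uint8)
            cs,_=cv2.findContours(m,cv2.RETR_EXTERNAL,cv2.CHAIN_APPROX_NONE);c=max(cs,key=cv2.contourArea)
            h=cv2.convexHull(c);a=cv2.approxPolyDP(h,5,True)[:,0]
            z=.030 if t=='tile' else .016
            print(t,round(k['confidence'],2),np.round(k['rect']),a.tolist(),[np.round(ray(p,*q,z)[:2],3).tolist() for q in a])
im=[cv2.cvtColor(p['img'],cv2.COLOR_RGB2BGR) for p in ps]
cv2.imwrite('pics/c1.png',cv2.resize(im[0][150:310,60:460],None,fx=2,fy=2,interpolation=cv2.INTER_CUBIC))
cv2.imwrite('pics/c2.png',cv2.resize(im[1][95:280,180:360],None,fx=3,fy=3,interpolation=cv2.INTER_CUBIC))
E
```

```text
cup [ 0.6318 -0.2401] res [-1.6 -0.7  1.6  1.2 -0.5 -1.3 -0.   1.5] [([179, 215, 24, 32], 0.75), ([299, 226, 22, 28], 0.64)]
vase [ 0.453  -0.2672] res [-1.7 -2.1 -1.   3.   0.3 -1.4 -2.3 -0.8] [([201, 166, 20, 23], 0.68), ([231, 249, 24, 29], 0.97)]
jar [ 0.5727 -0.2525] res [  4.6 -15.2   3.5 -18.5  12.8  -4.1  13.   -3.9] [([181, 215, 26, 34], 0.56), ([264, 238, 22, 29], 0.77)]
red_disc [0.6518 0.2008] res [-1.2  1.  -0.2 -0.4 -1.3 -1.9  0.1 -1.7] [([384, 272, 36, 32], 0.97), ([260, 139, 19, 13], 0.72)]
  alt white_disc [273. 312.  26.  72.] 0.3
white_disc [0.4652 0.2019] res [-0.5 -0.9  1.4 -0.4 -2.8 -1.1  4.1  2.2] [([385, 209, 29, 22], 0.75), ([203, 144, 14, 11], 0.7)]
  alt glaze_pot [263. 239.  18.  29.] 0.47
glaze_pot [0.765  0.1712] res [-0.5 -4.3  1.3  0.8  0.9 -1.6  4.  -0.9] [([366, 316, 48, 54], 0.58), ([293, 135, 21, 29], 0.9)]
slip_can [ 0.7705 -0.1565] res [-3.5  1.7 -0.1 -2.  -2.7 -2.4 -0.2 -3.4] [([192, 278, 35, 51], 0.94), ([337, 203, 25, 34], 0.76)]
tile 0.98 [ 83. 244.  20.  49.] [[89, 221], [92, 261], [74, 267], [73, 226]] [[0.687, -0.441], [0.784, -0.366], [0.
[... 1228 characters left out ...]
2], [295, 294]] [[0.596, -0.468], [0.426, -0.558], [0.399, -0.515], [0.566, -0.419]]
tile 0.26 [298. 226.  25.  26.] [[301, 213], [307, 227], [294, 240], [287, 218]] [[0.662, -0.183], [0.66, -0.235], [0.614, -0.269], [0.62, -0.192]]
shelf 0.91 [377. 252. 144. 132.] [[342, 187], [446, 214], [434, 316], [305, 271]] [[0.407, 0.097], [0.444, 0.338], [0.725, 0.291], [0.687, 0.053]]
shelf 0.29 [274. 310.  26.  73.] [[283, 276], [282, 310], [262, 343], [269, 275]] [[0.71, 0.013], [0.784, 0.028], [0.853, 0.009], [0.715, -0.014]]
shelf 0.84 [233. 139.  92.  66.] [[270, 123], [278, 168], [190, 171], [192, 125], [230, 107]] [[0.711, 0.282], [0.665, 0.032], [0.403, 0.078], [0.444, 0.33], [0.598, 0.421]]
```

View pics/c1.png

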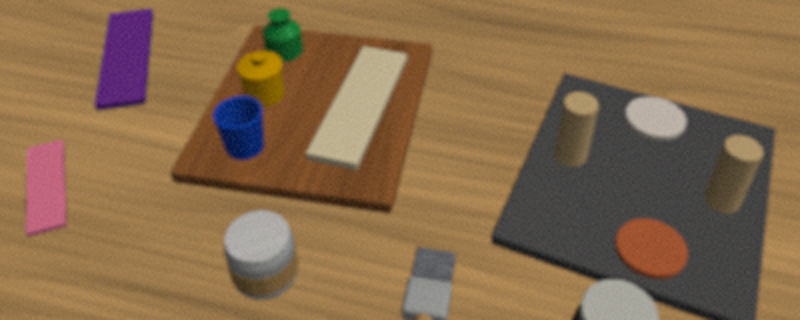

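View pics/c2.png

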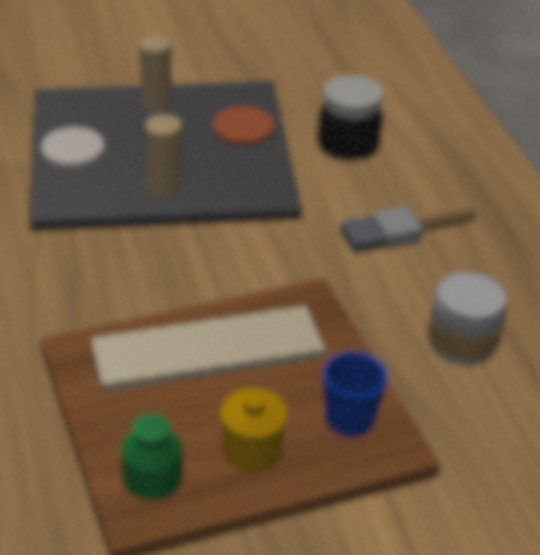

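```bash
cat >> h.py <<'E'
def to(x,y,z,yaw,o=None):
    """units of the handwheel needed to go to a TCP pose pointing down with tool x at yaw"""
    o=o or bot.get_obs();r=R.from_quat(o['tool_rot']);p=np.array(o['eef_pos'])
    T=R.from_euler('z',yaw)*R.from_euler('x',np.pi)
    print('shift units (current axes) %s'%np.round(r.inv().apply(np.array([x,y,z])-p)/.025,3),'turn units',np.round((r.inv()*T).as_rotvec()/.15,3),
     'shift units in target axes',np.round(T.inv().apply(np.array([x,y,z])-p)/.025,3))
E
python3 - <<'E'
from h import *
p=shot('wrist')
for u,v in[(250,193),(0,0),(511,0),(0,300),(511,300)]: print(np.round(ray(p,u,v,.02),3))
to(.48,-.21,.25,.15)
E
```

```text
[ 0.081 -0.494  0.02 ]
[ 0.221 -0.201  0.02 ]
[ 0.341 -0.703  0.02 ]
[-0.149 -0.197  0.02 ]
[ 0.014 -0.878  0.02 ]
shift units (current axes) [ 1.6719e+01 -7.3630e+00  1.2000e-02] turn units [-0.     0.     0.565] shift units in target axes [ 1.6036e+01 -8.7530e+00  1.2000e-02]
```

```bash
python3 -m handwheel '[{"az":0.565,"dz":-1},{"dx":1,"dy":-0.6,"dz":-1},{"dx":1,"dy":-0.6},{"dx":1,"dy":-0.6},{"dx":1,"dy":-0.6},{"dx":1,"dy":-0.6},{"dx":1,"dy":-0.6},{"dx":1,"dy":-0.6},{"dx":1,"dy":-0.6},{"dx":1,"dy":-0.6},{"dx":1,"dy":-0.6},{"dx":1,"dy":-0.6}]' 1
python3 -m handwheel '[{"dx":1,"dy":-0.6},{"dx":1,"dy":-0.6},{"dx":1,"dy":-0.6},{"dx":1,"dy":-0.6},{},{}]'
python3 - <<'E'
from h import *
p=shot('wrist','w1.png')
E
```

```text
invalid input
invalid input
```

View pics/w1.png

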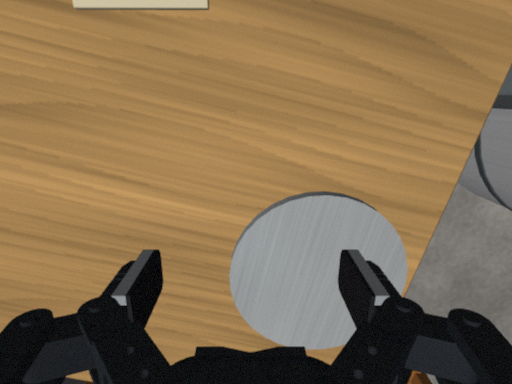

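Likely every key is required in each row.

```bash
python3 -m handwheel '[{"dx":0,"dy":0,"dz":-1,"ax":0,"ay":0,"az":0.565},{"dx":1,"dy":-0.6,"dz":-1,"ax":0,"ay":0,"az":0},{"dx":1,"dy":-0.6,"dz":0,"ax":0,"ay":0,"az":0},{"dx":1,"dy":-0.6,"dz":0,"ax":0,"ay":0,"az":0},{"dx":1,"dy":-0.6,"dz":0,"ax":0,"ay":0,"az":0},{"dx":1,"dy":-0.6,"dz":0,"ax":0,"ay":0,"az":0},{"dx":1,"dy":-0.6,"dz":0,"ax":0,"ay":0,"az":0},{"dx":1,"dy":-0.6,"dz":0,"ax":0,"ay":0,"az":0}]' 1

```

```text
clock: 2.05
eef_pos: [0.2745, -0.3555, 0.3004]
tool_rot: [0.997, 0.075, 0.0, 0.0]
ft_force: [0.3, 0.5, -0.1]
grip_width: 0.0855
```

```bash
python3 -m handwheel '[{"dx":1,"dy":-0.6,"dz":0,"ax":0,"ay":0,"az":0},{"dx":1,"dy":-0.6,"dz":0,"ax":0,"ay":0,"az":0},{"dx":1,"dy":-0.6,"dz":0,"ax":0,"ay":0,"az":0},{"dx":1,"dy":-0.6,"dz":0,"ax":0,"ay":0,"az":0},{"dx":1,"dy":-0.6,"dz":0,"ax":0,"ay":0,"az":0},{"dx":1,"dy":-0.6,"dz":0,"ax":0,"ay":0,"az":0},{"dx":1,"dy":-0.5,"dz":0,"ax":0,"ay":0,"az":0},{"dx":0,"dy":0,"dz":0,"ax":0,"ay":0,"az":0},{"dx":0,"dy":0,"dz":0,"ax":0,"ay":0,"az":0}]'
python3 - <<'E'
from h import *
p=shot('wrist','w2.png')
E
```

```text
clock: 2.95
eef_pos: [0.4315, -0.2284, 0.3001]
tool_rot: [0.997, 0.076, -0.0, -0.0]
ft_force: [-0.7, -0.2, -0.2]
grip_width: 0.0855
```

View pics/w2.png

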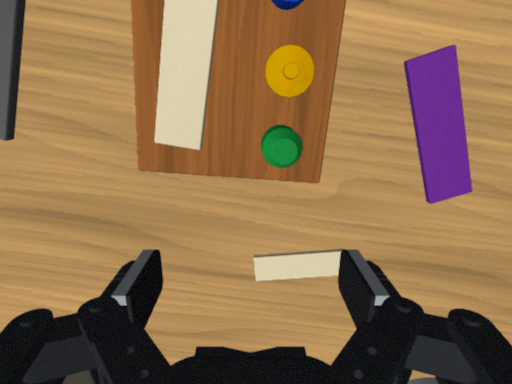

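```bash
python3 -m handwheel '[{"dx":1,"dy":-0.6,"dz":0,"ax":0,"ay":0,"az":0},{"dx":1,"dy":-0.3,"dz":0,"ax":0,"ay":0,"az":0},{"dx":1,"dy":0,"dz":0,"ax":0,"ay":0,"az":0},{"dx":1,"dy":0,"dz":0,"ax":0,"ay":0,"az":0},{"dx":0,"dy":0,"dz":0,"ax":0,"ay":0,"az":0},{"dx":0,"dy":0,"dz":0,"ax":0,"ay":0,"az":0}]'
cat >> h.py <<'E'
def quad(p,z,t='tile',minconf=.1):
    for k in bot.trace(t,p):
        m=k['region'].astype(np.uint8)
        cs,_=cv2.findContours(m,cv2.RETR_EXTERNAL,cv2.CHAIN_APPROX_NONE);c=max(cs,key=cv2.contourArea)[:,0]
        w=np.array([ray(p,*q,z)[:2] for q in c],np.float32)*1000
        (cx,cy),(W,H),a=cv2.minAreaRect(w)
        if W<H: a+=90
        print(t,round(k['confidence'],2),np.round(k['rect']),'centre',round(cx/1000,4),round(cy/1000,4),'size',round(W),round(H),'long axis yaw',round(np.radians((a+90)%180-90),3))
E
python3 - <<'E'
from h import *
p=shot('wrist','w3.png')
for t in['cup','jar','vase']: locate(t,[p],.018)
quad(p,.030)
print(bot.get_obs()['eef_pos'])
E
```

```text
clock: 3.6
eef_pos: [0.5262, -0.1923, 0.2999]
tool_rot: [0.997, 0.074, -0.001, -0.0]
ft_force: [-0.5, 0.6, 0.2]
grip_width: 0.0857
cup [ 0.6285 -0.2424] res [-1.3  1.6  1.1 -1.7] [([309, 78, 51, 57], 0.61)]
jar [ 0.5403 -0.2586] res [ 0.6  1.7 -0.6 -1.6] [([306, 157, 50, 52], 0.74)]
vase [ 0.4527 -0.2635] res [-1.3  2.3  1.2 -2.1] [([295, 219, 38, 51], 0.94)]
tile 0.93 [210. 140.  64. 158.] centre 0.5313 -0.135 size 60 199 long axis yaw -0.013
tile 0.91 [310. 318.  88.  31.] centre 0.2905 -0.3223 size 46 133 long axis yaw -1.33
tile 0.56 [479.  40.  55.  80.] centre 0.7084 -0.4319 size 96 41 long axis yaw 0.627
tile 0.55 [441. 196.  64. 139.] centre 0.5073 -0.4593 size 192 61 long axis yaw 0.472
[ 0.52606735 -0.19210205  0.30074897]
```

View pics/w3.png

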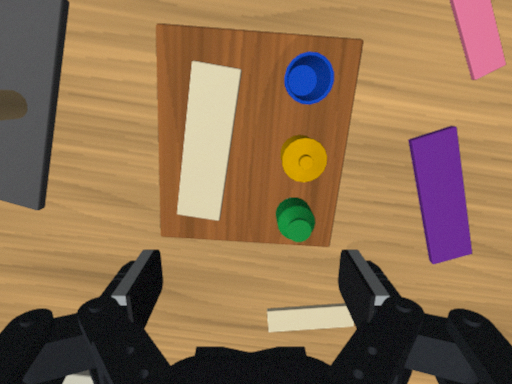

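```bash
python3 -m handwheel '[{"dx":0,"dy":-1,"dz":0,"ax":0,"ay":0,"az":0},{"dx":0,"dy":-1,"dz":0,"ax":0,"ay":0,"az":0},{"dx":0,"dy":-1,"dz":0,"ax":0,"ay":0,"az":0},{"dx":0,"dy":-1,"dz":0,"ax":0,"ay":0,"az":0},{"dx":0,"dy":-1,"dz":0,"ax":0,"ay":0,"az":0},{"dx":0,"dy":-1,"dz":0,"ax":0,"ay":0,"az":0},{"dx":0,"dy":-1,"dz":0,"ax":0,"ay":0,"az":0},{"dx":0,"dy":-1,"dz":0,"ax":0,"ay":0,"az":0},{"dx":0,"dy":-1,"dz":0,"ax":0,"ay":0,"az":0},{"dx":0,"dy":-1,"dz":0,"ax":0,"ay":0,"az":0},{"dx":0,"dy":-1,"dz":0,"ax":0,"ay":0,"az":0},{"dx":0,"dy":-1,"dz":0,"ax":0,"ay":0,"az":1}]'
python3 -m handwheel '[{"dx":0,"dy":-1,"dz":0,"ax":0,"ay":0,"az":1},{"dx":0,"dy":-1,"dz":0,"ax":0,"ay":0,"az":0},{"dx":0,"dy":-1,"dz":0,"ax":0,"ay":0,"az":0},{"dx":0,"dy":0,"dz":0,"ax":0,"ay":0,"az":0},{"dx":0,"dy":0,"dz":0,"ax":0,"ay":0,"az":0}]'
python3 - <<'E'
from h import *
p=shot('wrist','w4.png')
for t in['red_disc','white_disc']: locate(t,[p],.016)
quad(p,.016,'shelf')
E
```

```text
clock: 5.05
eef_pos: [0.4857, 0.0552, 0.3007]
tool_rot: [0.999, 0.043, -0.001, -0.024]
ft_force: [0.4, -0.9, -0.1]
grip_width: 0.0857
clock: 5.55
eef_pos: [0.4846, 0.0463, 0.3062]
tool_rot: [0.998, 0.017, -0.006, -0.053]
ft_force: [0.1, 0.4, 0.6]
grip_width: 0.0854
red_disc [0.6369 0.2052] res [  0.3 -12.2  -0.6  14. ] [([151, 21, 57, 37], 0.56)]
white_disc [0.4642 0.2018] res [-0.2  0.2  0.2 -0.3] [([162, 161, 48, 49], 0.58)]
shelf 0.96 [166. 104. 228. 204.] centre 0.5554 0.2121 size 284 266 long axis yaw 1.413
shelf 0.39 [501. 192.  15.  44.] centre 0.4463 -0.255 size 55 22 long axis yaw 0.279
```

View pics/w4.png

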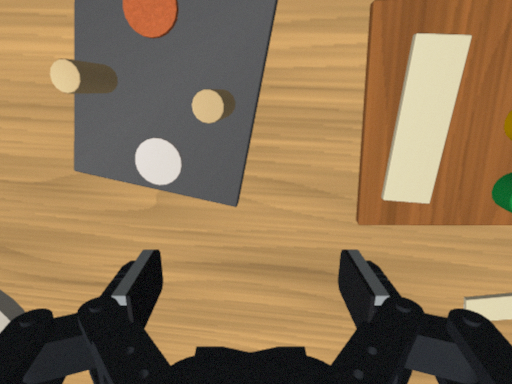

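```bash
python3 - <<'E'
from h import *
o=bot.get_obs();print(np.round(o['joint_pos'],3),R.from_quat(o['tool_rot']).as_matrix().round(3))
E
```

```text
[0.032 0.204 0.097 1.475 0.106 3.141] [[ 0.999  0.032 -0.014]
 [ 0.033 -0.994  0.106]
 [-0.01  -0.106 -0.994]]
```

```bash
python3 -m handwheel '[{"dx":0,"dy":0,"dz":0,"ax":0,"ay":0,"az":-1},{"dx":0,"dy":0,"dz":0,"ax":0,"ay":0,"az":-1},{"dx":0,"dy":0,"dz":0,"ax":0,"ay":0,"az":-1},{"dx":0,"dy":0,"dz":0,"ax":0,"ay":0,"az":-1},{"dx":0,"dy":0,"dz":0,"ax":0,"ay":0,"az":-1},{"dx":0,"dy":0,"dz":0,"ax":0,"ay":0,"az":-1},{"dx":0,"dy":0,"dz":0,"ax":0,"ay":0,"az":-1},{"dx":0,"dy":0,"dz":0,"ax":0,"ay":0,"az":-1},{"dx":0,"dy":0,"dz":0,"ax":0,"ay":0,"az":-1},{"dx":0,"dy":0,"dz":0,"ax":0,"ay":0,"az":0}]'
python3 - <<'E'
from h import *
to(.57,.11,.30,1.415)
E
```

```text
clock: 6.75
eef_pos: [0.4846, 0.0455, 0.3059]
tool_rot: [0.77, 0.636, 0.028, -0.045]
ft_force: [-0.3, 0.6, 0.2]
grip_width: 0.0854
shift units (current axes) [3.139 2.882 0.459] turn units [-0.212 -0.68  -0.221] shift units in target axes [3.077 2.974 0.235]
```

```bash
python3 -m handwheel '[{"dx":0,"dy":0,"dz":0,"ax":-0.212,"ay":-0.68,"az":-0.221},{"dx":1,"dy":0.99,"dz":0.1,"ax":0,"ay":0,"az":0},{"dx":1,"dy":0.99,"dz":0.13,"ax":0,"ay":0,"az":0},{"dx":1,"dy":0.99,"dz":0,"ax":0,"ay":0,"az":0},{"dx":0,"dy":0,"dz":0,"ax":0,"ay":0,"az":0},{"dx":0,"dy":0,"dz":0,"ax":0,"ay":0,"az":0}]'
python3 - <<'E'
from h import *
p=shot('wrist','w5.png')
for t in['red_disc','white_disc']: locate(t,[p],.016)
quad(p,.016,'shelf')
g=cv2.cvtColor(p['img'],cv2.COLOR_RGB2HSV)
np.savez('w5.npz',img=p['img'],K=p['intrinsics'],eye=p['eye'],rot=p['rotation'])
E
```

```text
clock: 7.35
eef_pos: [0.5696, 0.1084, 0.2992]
tool_rot: [0.76, 0.649, -0.001, -0.0]
ft_force: [-0.2, 0.1, -0.1]
grip_width: 0.0855
red_disc [0.6546 0.2009] res [ 1.4 -0.5 -1.4  0.5] [([308, 71, 59, 59], 0.93)]
white_disc [0.4668 0.2056] res [-1.4  0.8  1.5 -0.8] [([158, 92, 53, 59], 0.57)]
shelf 0.7 [232.  93. 240. 180.] centre 0.5576 0.1824 size 222 280 long axis yaw -0.156
```

View pics/w5.png

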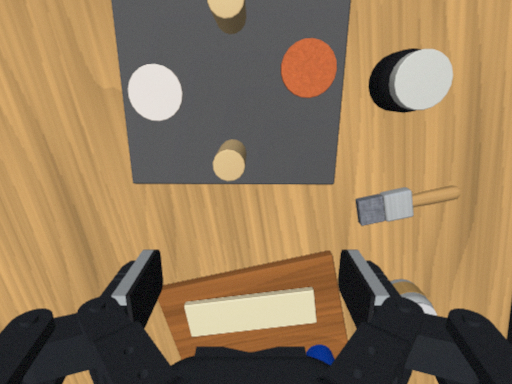

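```bash
python3 - <<'E'
from h import *
d=np.load('w5.npz');p=dict(img=d['img'],intrinsics=d['K'],eye=d['eye'],rotation=d['rot'])
near=ray(p,229,165,.096)
far=ray(p,227,4,.096);print('wrist near',near.round(4),'far~',far.round(4))
s=bot.camera('scene');e=bot.camera('side')
A=[ray(s,350.5,201.5,.096),ray(s,431.5,225.5,.096)];B=[ray(e,234.3,136.7,.096),ray(e,231.7,110,.096)]
print('scene',np.round(A,4),np.mean(A,0));print('side',np.round(B,4),np.mean(B,0))
im=cv2.cvtColor(p['img'],cv2.COLOR_RGB2BGR)
c=np.array([.559,.203]);y=-.156
for cc in [(.5593,.2033)]:
  ux=np.array([np.cos(y),np.sin(y)]);uy=np.array([-ux[1],ux[0]])
  for q in(-.08,.08):
    for a in np.linspace(0,6.28,60):
      w=np.array(cc)+uy*q+.018*np.array([np.cos(a),np.sin(a)]);u=proj(p,[*w,.096]);cv2.circle(im,tuple(np.round(u).astype(int)),0,(255,0,0),-1)
  for q in(-.14,.14):
    for r in(-.125,.125):
      w=np.array(cc)+ux*q+uy*r;u=proj(p,[*w,.016]);cv2.circle(im,tuple(np.round(u).astype(int)),1,(0,255,0),-1)
cv2.imwrite('pics/o5.png',cv2.resize(im[0:200,100:400],None,fx=2.6,fy=2.6,interpolation=cv2.INTER_NEAREST))
E
```

```text
wrist near [0.5465 0.117  0.096 ] far~ [0.5717 0.2688 0.096 ]
scene [[0.5479 0.1185 0.096 ]
 [0.5782 0.2753 0.096 ]] [0.56305429 0.19690913 0.096     ]
side [[0.5471 0.11   0.096 ]
 [0.5721 0.2637 0.096 ]] [0.55956694 0.18687318 0.096     ]
```

View pics/o5.png

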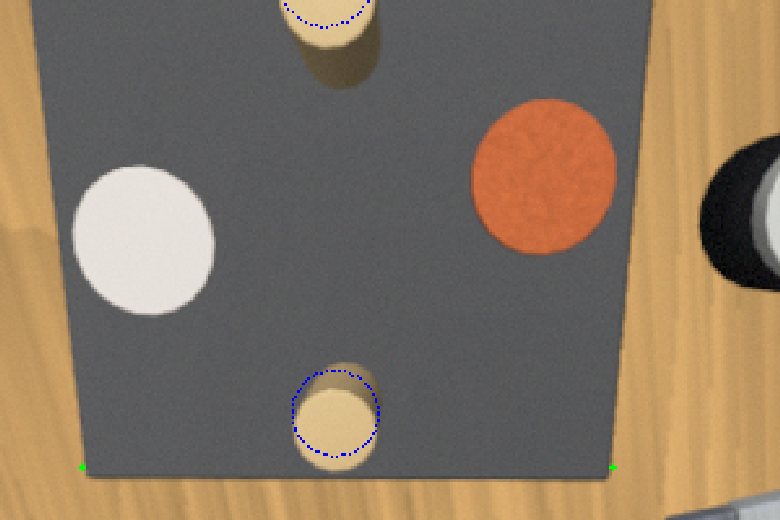

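```bash
cat > ba.py <<'E'
from h import *
d=np.load('w5.npz');w=dict(intrinsics=d['K'],eye=d['eye'],rotation=d['rot'])
s=bot.camera('scene');e=bot.camera('side')
H=.14;V=.125
obs=[ (0,(H*-1,-V,.016),(133.5,183.5)),(0,(H,-V,.016),(334.2,184.2)),(0,(0,-.08,.096),(228.8,165.4)),
(1,(-H,-V,.016),(342.5,187.5)),(1,(-H,V,.016),(446.5,214)),(1,(H,V,.016),(437.5,309)),(1,(H,-V,.016),(307,269)),(1,(0,-.08,.096),(350.5,201.5)),(1,(0,.08,.096),(431.5,225.5)),
(2,(-H,V,.016),(192,125)),(2,(H,V,.016),(270.7,123)),(2,(H,-V,.016),(278.7,164.3)),(2,(-H,-V,.016),(191,167.7)),(2,(0,-.08,.096),(234.3,136.7)),(2,(0,.08,.096),(231.7,110))]
cams=[w,s,e]
def P(v,c,X):
    q=v[3+6*c:9+6*c];p=cams[c]
    m=dict(intrinsics=p['intrinsics'],eye=np.array(p['eye'])+q[:3],rotation=(R.from_rotvec(q[3:])*R.from_quat(p['rotation'])).as_quat())
    return proj(m,X)
def W(v,X):
    c,s_=np.cos(v[2]),np.sin(v[2]);return [v[0]+c*X[0]-s_*X[1],v[1]+s_*X[0]+c*X[1],X[2]]
def f(v):
    r=[(P(v,c,W(v,X))-np.array(u))/1.0 for c,X,u in obs]
    # far post lower edge
    r.append(np.array([0,(max(P(v,0,np.array(W(v,(0,.08,.096)))+[.018*np.cos(a),.018*np.sin(a),0])[1] for a in np.linspace(0,6.28,40))-18)]))
    q=v[3:].reshape(3,6);r.append((q[:,:3]/.002).ravel());r.append((q[:,3:]/.006).ravel());return np.concatenate(r)
s_=least_squares(f,np.r_[.559,.199,-.156,np.zeros(18)])
v=s_.x;print('shelf',v[:3].round(4));print(s_.fun[:32].round(1));print(v[3:].reshape(3,6).round(4))
J=np.linalg.inv(s_.jac.T@s_.jac);print('sd',np.sqrt(np.diag(J))[:3].round(4))
print('red about',W(v,(.095,0,.016)))
E
python3 ba.py
```

```text
shelf [ 0.5551  0.1979 -0.1551]
[-0.7  0.3  0.5 -0.2 -0.3 -0.6 -1.1 -1.   0.6 -0.4  0.8  3.7 -0.9 -1.3
  0.   0.3 -0.1 -2.1 -0.8 -0.3  0.2 -1.2  2.1  0.6 -1.6  1.2 -0.1 -0.
 -0.1 -0.4  0.   0.3]
[[-0.0014  0.001   0.0005  0.0019  0.0056  0.0001]
 [ 0.0018 -0.0003  0.0019 -0.0021  0.0047 -0.0024]
 [-0.0004 -0.0007  0.0005  0.0034 -0.0003  0.0051]]
sd [0.0024 0.0024 0.0054]
red about [np.float64(0.6489641306042737), np.float64(0.1832295821205003), 0.016]
```

```bash
python3 - <<'E'
from h import *
to(.6295,-.2415,.15,.15)
print(bot.get_obs()['clock'])
E
```

```text
shift units (current axes) [-13.419   4.549   6.038] turn units [ 5.000e-03 -7.000e-03  8.428e+00] shift units in target axes [ 0.293 14.166  6.038]
7.75
```

```bash
python3 -m handwheel '[{"dx":-1,"dy":0.35,"dz":0,"ax":0,"ay":0,"az":0},{"dx":-1,"dy":0.35,"dz":0,"ax":0,"ay":0,"az":0},{"dx":-1,"dy":0.35,"dz":0,"ax":0,"ay":0,"az":0},{"dx":-1,"dy":0.35,"dz":0,"ax":0,"ay":0,"az":0},{"dx":-1,"dy":0.35,"dz":0,"ax":0,"ay":0,"az":0},{"dx":-1,"dy":0.35,"dz":0,"ax":0,"ay":0,"az":0},{"dx":-1,"dy":0.35,"dz":0,"ax":0,"ay":0,"az":0},{"dx":-1,"dy":0.35,"dz":0,"ax":0,"ay":0,"az":0},{"dx":-1,"dy":0.35,"dz":0,"ax":0,"ay":0,"az":0},{"dx":-1,"dy":0.35,"dz":0,"ax":0,"ay":0,"az":0},{"dx":-1,"dy":0.35,"dz":0,"ax":0,"ay":0,"az":0},{"dx":-1,"dy":0.35,"dz":0,"ax":0,"ay":0,"az":0}]'
python3 -m handwheel '[{"dx":0,"dy":0,"dz":0,"ax":0,"ay":0,"az":1},{"dx":0,"dy":0,"dz":0,"ax":0,"ay":0,"az":1},{"dx":0,"dy":0,"dz":0,"ax":0,"ay":0,"az":1},{"dx":0,"dy":0,"dz":0,"ax":0,"ay":0,"az":1},{"dx":0,"dy":0,"dz":0,"ax":0,"ay":0,"az":1},{"dx":0,"dy":0,"dz":0,"ax":0,"ay":0,"az":1},{"dx":0,"dy":0,"dz":0,"ax":0,"ay":0,"az":1},{"dx":0,"dy":0,"dz":0,"ax":0,"ay":0,"az":1},{"dx":0,"dy":0,"dz":0,"ax":0,"ay":0,"az":0.43},{"dx":0,"dy":0,"dz":0,"ax":0,"ay":0,"az":0}]'
python3 - <<'E'
from h import *
to(.6295,-.2415,.15,.15)
print(bot.get_obs()['joint_pos'].round(2))
E
```

```text
clock: 8.95
eef_pos: [0.6267, -0.2059, 0.3007]
tool_rot: [0.76, 0.65, 0.0, 0.0]
ft_force: [0.8, -0.1, -0.9]
grip_width: 0.0855
clock: 9.95
eef_pos: [0.6266, -0.2048, 0.3006]
tool_rot: [0.997, 0.075, 0.0, 0.0]
ft_force: [0.3, -0.6, -0.1]
grip_width: 0.0856
shift units (current axes) [-0.109  1.469  6.022] turn units [ 0.001 -0.004  0.002] shift units in target axes [-0.105  1.47   6.022]
[-0.32  0.58  0.64  1.63  0.    2.68]
```

```bash
python3 -m handwheel '[{"dx":-0.1,"dy":0.8,"dz":1,"ax":0,"ay":0,"az":0},{"dx":0,"dy":0.67,"dz":1,"ax":0,"ay":0,"az":0},{"dx":0,"dy":0,"dz":1,"ax":0,"ay":0,"az":0},{"dx":0,"dy":0,"dz":1,"ax":0,"ay":0,"az":0},{"dx":0,"dy":0,"dz":1,"ax":0,"ay":0,"az":0},{"dx":0,"dy":0,"dz":1,"ax":0,"ay":0,"az":0},{"dx":0,"dy":0,"dz":0,"ax":0,"ay":0,"az":0}]'
python3 - <<'E'
from h import *
p=shot('wrist','w6.png');print(proj(p,[.6295,-.2415,.073]),proj(p,bot.get_obs()['eef_pos']))
e=bot.get_obs()['eef_pos'];print(e,proj(p,[e[0],e[1],.073]))
locate('cup',[p],.018);shot('side','s6.png')
E
```

```text
clock: 10.65
eef_pos: [0.6272, -0.2405, 0.1459]
tool_rot: [0.997, 0.076, -0.004, -0.002]
ft_force: [-0.9, -0.4, 0.1]
grip_width: 0.0854
[252.80088207 208.92669056] [251.77321083 271.18809692]
[ 0.62842275 -0.24088417  0.14837355] [251.67426826 210.2424149 ]
cup missedTraceback (most recent call last):
  File "<stdin>", line 4, in <module>
  File "h.py", line 28, in locate
    c=bs[0][1];g=ray(bs[0][0],(c[0]+c[2])/2,(c[1]+c[3])/2,z0+.03)[:2]
      ~~^^^
IndexError: list index out of range
```

View pics/w6.png

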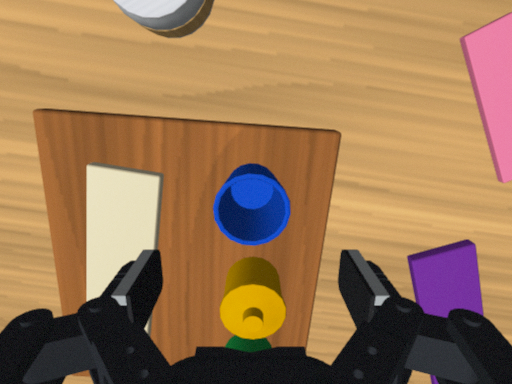

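```bash
python3 -m handwheel '[{"dx":0.05,"dy":0,"dz":0.9,"ax":0,"ay":0,"az":0},{"dx":0,"dy":0,"dz":0.9,"ax":0,"ay":0,"az":0},{"dx":0,"dy":0,"dz":0.9,"ax":0,"ay":0,"az":0},{"dx":0,"dy":0,"dz":0.6,"ax":0,"ay":0,"az":0},{"dx":0,"dy":0,"dz":0.6,"ax":0,"ay":0,"az":0},{"dx":0,"dy":0,"dz":0,"ax":0,"ay":0,"az":0},{"dx":0,"dy":0,"dz":0,"ax":0,"ay":0,"az":0}]'
python3 -m handwheel '[{"dx":0,"dy":0,"dz":0,"ax":0,"ay":0,"az":0},{"dx":0,"dy":0,"dz":0,"ax":0,"ay":0,"az":0},{"dx":0,"dy":0,"dz":0,"ax":0,"ay":0,"az":0},{"dx":0,"dy":0,"dz":0,"ax":0,"ay":0,"az":0},{"dx":0,"dy":0,"dz":0,"ax":0,"ay":0,"az":0},{"dx":0,"dy":0,"dz":0,"ax":0,"ay":0,"az":0},{"dx":0,"dy":0,"dz":0,"ax":0,"ay":0,"az":0},{"dx":0,"dy":0,"dz":0,"ax":0,"ay":0,"az":0}]' -1
```

```text
clock: 11.45
eef_pos: [0.6323, -0.2415, 0.0547]
tool_rot: [0.997, 0.075, 0.001, 0.001]
ft_force: [0.2, 0.3, -0.5]
grip_width: 0.0855
clock: 12.25
eef_pos: [0.6323, -0.2414, 0.0549]
tool_rot: [0.997, 0.075, 0.002, 0.001]
ft_force: [-0.3, 0.7, 6.2]
grip_width: 0.0511
```

```bash
python3 -m handwheel '[{"dx":0,"dy":0,"dz":-0.5,"ax":0,"ay":0,"az":0},{"dx":0,"dy":0,"dz":-1,"ax":0,"ay":0,"az":0},{"dx":0,"dy":0,"dz":-1,"ax":0,"ay":0,"az":0},{"dx":0,"dy":0,"dz":-1,"ax":0,"ay":0,"az":0},{"dx":0,"dy":0,"dz":-1,"ax":0,"ay":0,"az":0},{"dx":0,"dy":0,"dz":-1,"ax":0,"ay":0,"az":0},{"dx":0,"dy":0,"dz":-0.5,"ax":0,"ay":0,"az":0},{"dx":0,"dy":0,"dz":0,"ax":0,"ay":0,"az":0}]'
python3 -m handwheel '[{"dx":0,"dy":-0.3,"dz":0,"ax":0,"ay":0,"az":-1},{"dx":0,"dy":0,"dz":0,"ax":0,"ay":0,"az":-1},{"dx":0,"dy":0,"dz":0,"ax":0,"ay":0,"az":-1},{"dx":0,"dy":0,"dz":0,"ax":0,"ay":0,"az":-1},{"dx":0,"dy":0,"dz":0,"ax":0,"ay":0,"az":-1},{"dx":0,"dy":0,"dz":0,"ax":0,"ay":0,"az":-1},{"dx":0,"dy":0,"dz":0,"ax":0,"ay":0,"az":-1},{"dx":0,"dy":0,"dz":0,"ax":0,"ay":0,"az":-1},{"dx":0,"dy":0,"dz":0,"ax":0,"ay":0,"az":-0.43},{"dx":0,"dy":0,"dz":0,"ax":0,"ay":0,"az":0}]'
python3 - <<'E'
from h import *
shot('wrist','w7.png');to(.5555,.198,.2,1.415)
E
```

```text
clock: 13.05
eef_pos: [0.6323, -0.2416, 0.2057]
tool_rot: [0.997, 0.075, 0.002, 0.001]
ft_force: [-0.5, -0.1, 0.0]
grip_width: 0.0513
clock: 14.05
eef_pos: [0.6292, -0.2334, 0.2007]
tool_rot: [0.76, 0.65, -0.001, -0.001]
ft_force: [-0.5, 0.2, -1.4]
grip_width: 0.0515
shift units (current axes) [16.584 -5.617  0.066] turn units [-0.017 -0.005 -0.009] shift units in target axes [16.591 -5.595  0.04 ]
```

View pics/w7.png

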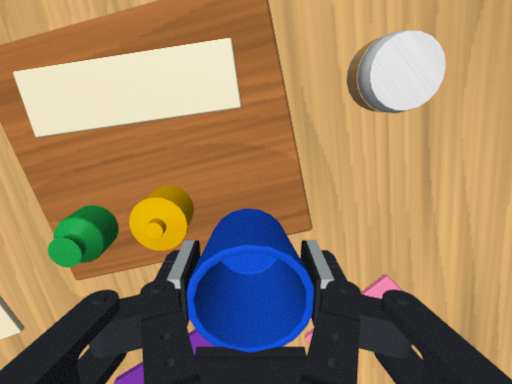

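```bash
python3 -m handwheel '[{"dx":1,"dy":-0.4,"dz":0,"ax":0,"ay":0,"az":0},{"dx":1,"dy":-0.4,"dz":0,"ax":0,"ay":0,"az":0},{"dx":1,"dy":-0.4,"dz":0,"ax":0,"ay":0,"az":0},{"dx":1,"dy":-0.4,"dz":0,"ax":0,"ay":0,"az":0},{"dx":1,"dy":-0.4,"dz":0,"ax":0,"ay":0,"az":0},{"dx":1,"dy":-0.4,"dz":0,"ax":0,"ay":0,"az":0},{"dx":1,"dy":-0.4,"dz":0,"ax":0,"ay":0,"az":0},{"dx":1,"dy":-0.4,"dz":0,"ax":0,"ay":0,"az":0},{"dx":1,"dy":-0.4,"dz":0,"ax":0,"ay":0,"az":0},{"dx":1,"dy":-0.4,"dz":0,"ax":0,"ay":0,"az":0},{"dx":1,"dy":-0.3,"dz":0,"ax":0,"ay":0,"az":0},{"dx":1,"dy":-0.3,"dz":0,"ax":0,"ay":0,"az":0}]'
python3 - <<'E'
from h import *
p=shot('wrist','w8.png')
o=bot.get_obs();e=np.array(o['eef_pos']);M=R.from_quat(o['tool_rot'])
for dx in(0,-.003,-.006): print(dx,proj(p,e+M.apply([dx,0,-.018])))
np.savez('w8.npz',img=p['img'],K=p['intrinsics'],eye=p['eye'],rot=p['rotation'])
to(.5555,.198,.2,1.415)
E
```

```text
clock: 15.3
eef_pos: [0.5622, 0.0815, 0.2022]
tool_rot: [0.76, 0.649, -0.0, -0.0]
ft_force: [0.1, 0.4, -0.7]
grip_width: 0.0513
0 [249.71996399 288.68746583]
-0.003 [249.74575204 294.97143068]
-0.006 [249.77115877 301.16247822]
shift units (current axes) [ 4.415 -0.932  0.101] turn units [-0.011 -0.019  0.017] shift units in target axes [ 4.413 -0.943  0.086]
```

View pics/w8.png

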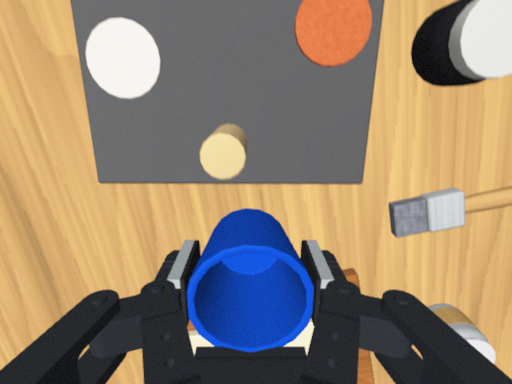

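```bash
python3 - <<'E'
from h import *
d=np.load('w8.npz');p=dict(intrinsics=d['K'],eye=d['eye'],rotation=d['rot'])
n=ray(p,223,157,.096);u=np.array([np.cos(1.415),np.sin(1.415)])
print('post near',n.round(4),'-> centre',(n[:2]+.08*u).round(4))
a,b=ray(p,99,182.5,.016),ray(p,362,184,.016);m=(a+b)[:2]/2;print('edge',a.round(4),b.round(4),np.linalg.norm(a-b),np.arctan2(*(b-a)[1::-1]),'-> centre',(m+.125*u).round(4))
to(.5561,.202,.2,1.415)
E
```

```text
post near [0.546  0.1175 0.096 ] -> centre [0.5585 0.1965]
edge [0.4025 0.0966 0.016 ] [0.676  0.0518 0.016 ] 0.27708352286899374 -0.16225305696872694 -> centre [0.5587 0.1977]
shift units (current axes) [ 4.577 -0.932  0.101] turn units [-0.011 -0.019  0.017] shift units in target axes [ 4.574 -0.944  0.086]
```

```bash
python3 -m handwheel '[{"dx":1,"dy":-0.2,"dz":0,"ax":0,"ay":0,"az":0},{"dx":1,"dy":-0.2,"dz":0,"ax":0,"ay":0,"az":0},{"dx":1,"dy":-0.2,"dz":0,"ax":0,"ay":0,"az":0},{"dx":1,"dy":-0.2,"dz":0,"ax":0,"ay":0,"az":0},{"dx":0.55,"dy":-0.08,"dz":0,"ax":0,"ay":0,"az":0},{"dx":0,"dy":0,"dz":0,"ax":0,"ay":0,"az":0},{"dx":0,"dy":0,"dz":1,"ax":0,"ay":0,"az":0},{"dx":0,"dy":0,"dz":1,"ax":0,"ay":0,"az":0},{"dx":0,"dy":0,"dz":0,"ax":0,"ay":0,"az":0},{"dx":0,"dy":0,"dz":0,"ax":0,"ay":0,"az":0}]'
python3 - <<'E'
from h import *
to(.5575,.201,.055,1.415)
for n in['scene','side']:
    p=shot(n); im=cv2.cvtColor(p['img'],cv2.COLOR_RGB2BGR)
    b=im[150:310,290:470] if n=='scene' else im[80:190,170:310]
    cv2.imwrite('pics/%s9.png'%n,cv2.resize(b,None,fx=4,fy=4,interpolation=cv2.INTER_CUBIC))
E
```

```text
clock: 16.35
eef_pos: [0.5587, 0.1951, 0.1526]
tool_rot: [0.76, 0.649, -0.001, -0.0]
ft_force: [-0.5, -0.9, -0.0]
grip_width: 0.0511
shift units (current axes) [ 0.231 -0.079  3.905] turn units [-0.006  0.007 -0.01 ] shift units in target axes [ 0.227 -0.083  3.906]
```

View pics/scene9.png

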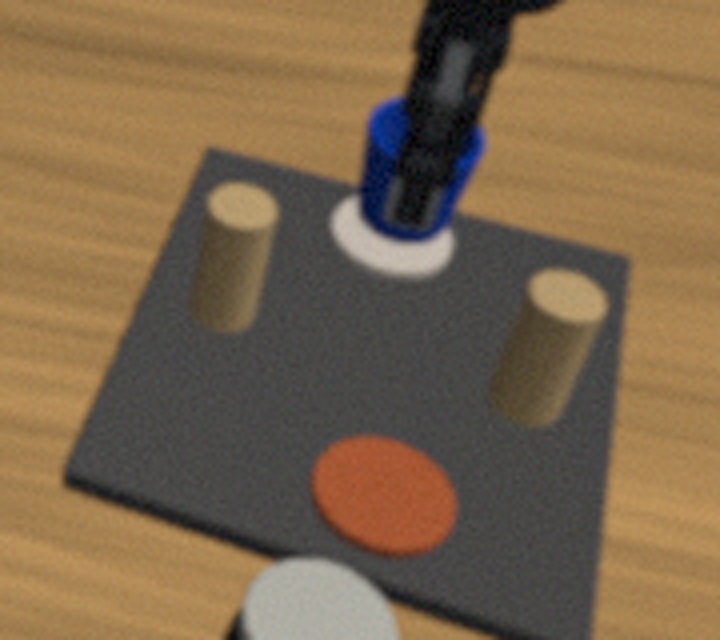

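View pics/side9.png

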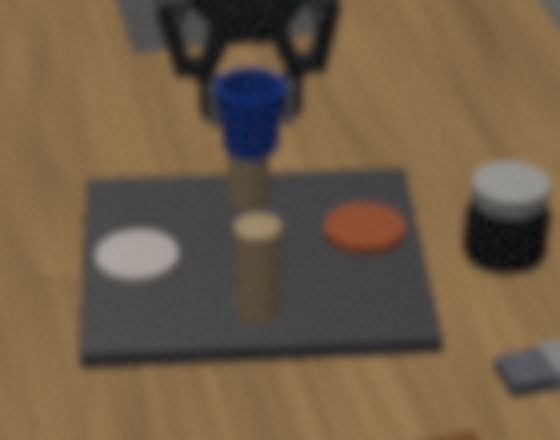

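```bash
python3 -m handwheel '[{"dx":0.23,"dy":-0.08,"dz":0.8,"ax":0,"ay":0,"az":0},{"dx":0,"dy":0,"dz":1,"ax":0,"ay":0,"az":0},{"dx":0,"dy":0,"dz":1,"ax":0,"ay":0,"az":0},{"dx":0,"dy":0,"dz":0.6,"ax":0,"ay":0,"az":0},{"dx":0,"dy":0,"dz":0.3,"ax":0,"ay":0,"az":0},{"dx":0,"dy":0,"dz":0,"ax":0,"ay":0,"az":0},{"dx":0,"dy":0,"dz":0,"ax":0,"ay":0,"az":0}]'

```

```text
clock: 17.15
eef_pos: [0.5589, 0.2025, 0.0617]
tool_rot: [0.76, 0.65, 0.001, 0.001]
ft_force: [0.8, -0.0, -0.0]
grip_width: 0.0515
```

```bash
python3 - <<'E'
from h import *
to(.5575,.201,.054,1.415)
p=shot('side'); b=cv2.cvtColor(p['img'],cv2.COLOR_RGB2BGR)[80:190,170:310]
q=shot('wrist');w=cv2.cvtColor(q['img'],cv2.COLOR_RGB2BGR)
cv2.imwrite('pics/m10.png',np.hstack([cv2.resize(b,(489,384),interpolation=cv2.INTER_CUBIC),w])[:, :800])
cv2.imwrite('pics/w10.png',w)
E
```

```text
shift units (current axes) [-0.07  -0.046  0.308] turn units [ 0.016 -0.008 -0.001] shift units in target axes [-0.069 -0.045  0.308]
```

View pics/m10.png

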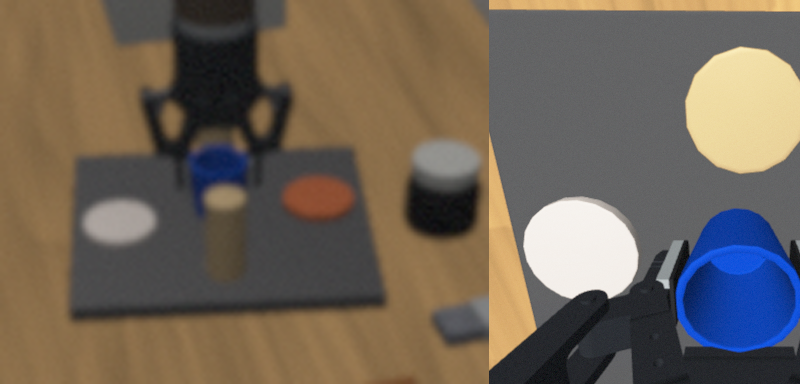

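```bash
python3 - <<'E'
from h import *
q=shot('wrist');f=ray(q,253.5,110,.096);print(f,'centre',f[:2]-.08*np.array([np.cos(1.415),np.sin(1.415)]))
cup=ray(q,250.5,298,bot.get_obs()['eef_pos'][2]+.018);print('cup',cup)
print(proj(q,[*(f[:2]+[.018,0]),.096]),proj(q,[*(f[:2]-[.018,0]),.096]))
E
```

```text
[0.57033605 0.27604121 0.096     ] centre [0.5579227  0.19701015]
cup [0.55800737 0.20189885 0.07974576]
[316.70741934  99.77969102] [191.43099262 120.03623372]
```

```bash
python3 - <<'E'
from h import *
q=shot('wrist','w11.png');o=bot.get_obs();e=np.array(o['eef_pos']);print(e,proj(q,e+[0,0,.018]),q['eye'],np.array(q['eye'])-e)
d=np.load('w8.npz');print(d['eye'], R.from_quat(d['rot']).as_rotvec(),R.from_quat(q['rotation']).as_rotvec())
E
```

```text
[0.55863875 0.20254264 0.06153173] [252.12701798 296.26822498] [0.56958397 0.28031827 0.1858614 ] [0.01094522 0.07777563 0.12432967]
[0.57352946 0.15929786 0.32614686] [ 2.82155557 -0.22102375 -0.03509973] [ 2.82305302 -0.21975532 -0.02980738]
```

View pics/w11.png

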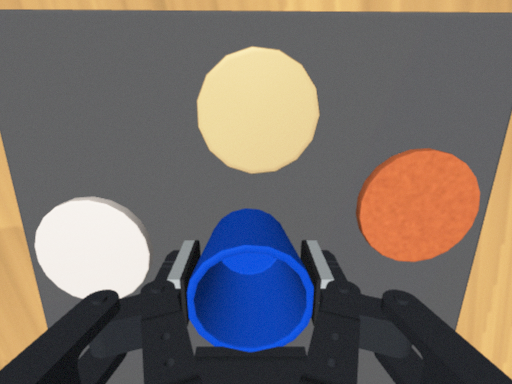

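```bash
python3 -m handwheel '[{"dx":-0.15,"dy":0,"dz":0.1,"ax":0,"ay":0,"az":0},{"dx":0,"dy":0,"dz":0.14,"ax":0,"ay":0,"az":0},{"dx":0,"dy":0,"dz":0,"ax":0,"ay":0,"az":0},{"dx":0,"dy":0,"dz":0,"ax":0,"ay":0,"az":0}]'
python3 -m handwheel '[{"dx":0,"dy":0,"dz":0.06,"ax":0,"ay":0,"az":0},{"dx":0,"dy":0,"dz":0,"ax":0,"ay":0,"az":0},{"dx":0,"dy":0,"dz":0,"ax":0,"ay":0,"az":0}]'
```

```text
clock: 17.75
eef_pos: [0.557, 0.1984, 0.054]
tool_rot: [0.76, 0.65, -0.0, -0.0]
ft_force: [-0.4, -0.1, -0.6]
grip_width: 0.0509
clock: 18.05
eef_pos: [0.5574, 0.1987, 0.053]
tool_rot: [0.76, 0.65, 0.0, 0.0]
ft_force: [0.6, -0.7, 0.9]
grip_width: 0.0515
```

```bash
python3 -m handwheel '[{"dx":0,"dy":0,"dz":0.05,"ax":0,"ay":0,"az":0},{"dx":0,"dy":0,"dz":0,"ax":0,"ay":0,"az":0},{"dx":0,"dy":0,"dz":0,"ax":0,"ay":0,"az":0}]'
```

```text
clock: 18.35
eef_pos: [0.5575, 0.1988, 0.0529]
tool_rot: [0.76, 0.65, 0.001, 0.0]
ft_force: [-2.0, -1.4, 6.7]
grip_width: 0.0514
```

```bash
python3 -m handwheel '[{"dx":0,"dy":0,"dz":0,"ax":0,"ay":0,"az":0},{"dx":0,"dy":0,"dz":0,"ax":0,"ay":0,"az":0},{"dx":0,"dy":0,"dz":0,"ax":0,"ay":0,"az":0},{"dx":0,"dy":0,"dz":0,"ax":0,"ay":0,"az":0},{"dx":0,"dy":0,"dz":0,"ax":0,"ay":0,"az":0}]' 0.7
python3 -m handwheel '[{"dx":0,"dy":0,"dz":-0.4,"ax":0,"ay":0,"az":0},{"dx":0,"dy":0,"dz":-1,"ax":0,"ay":0,"az":0},{"dx":0,"dy":0,"dz":-1,"ax":0,"ay":0,"az":0},{"dx":0,"dy":0,"dz":-1,"ax":0,"ay":0,"az":0},{"dx":0,"dy":0,"dz":-1,"ax":0,"ay":0,"az":0},{"dx":0,"dy":0,"dz":-1,"ax":0,"ay":0,"az":0},{"dx":0,"dy":0,"dz":-1,"ax":0,"ay":0,"az":0},{"dx":-1,"dy":0,"dz":-1,"ax":0,"ay":0,"az":0},{"dx":-1,"dy":0,"dz":-1,"ax":0,"ay":0,"az":0},{"dx":-1,"dy":0,"dz":-1,"ax":0,"ay":0,"az":0},{"dx":-1,"dy":0,"dz":0,"ax":0,"ay":0,"az":0}]'
python3 - <<'E'
from h import *
shot('wrist','w12.png')
E
```

```text
clock: 18.85
eef_pos: [0.5571, 0.1986, 0.0513]
tool_rot: [0.76, 0.65, -0.0, 0.0]
ft_force: [-0.6, 0.0, -0.2]
grip_width: 0.0728
clock: 19.95
eef_pos: [0.5432, 0.0993, 0.2917]
tool_rot: [0.76, 0.65, 0.004, 0.002]
ft_force: [0.2, 0.9, 0.0]
grip_width: 0.0724
```

View pics/w12.png

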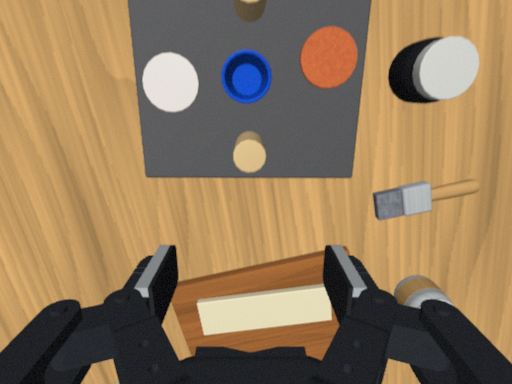

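```bash
python3 -m handwheel '[{"dx":-1,"dy":0.1,"dz":0,"ax":0,"ay":0,"az":0},{"dx":-1,"dy":0.1,"dz":0,"ax":0,"ay":0,"az":0},{"dx":-1,"dy":0.1,"dz":0,"ax":0,"ay":0,"az":0},{"dx":-1,"dy":0.1,"dz":0,"ax":0,"ay":0,"az":0},{"dx":-1,"dy":0.1,"dz":0.4,"ax":0,"ay":0,"az":0},{"dx":-1,"dy":0.1,"dz":0.4,"ax":0,"ay":0,"az":0},{"dx":-1,"dy":0.1,"dz":0.4,"ax":0,"ay":0,"az":0},{"dx":-1,"dy":0.1,"dz":0.4,"ax":0,"ay":0,"az":0},{"dx":-1,"dy":0.1,"dz":0.4,"ax":0,"ay":0,"az":0}]' 1
python3 -m handwheel '[{"dx":0,"dy":0,"dz":0,"ax":0,"ay":0,"az":1},{"dx":0,"dy":0,"dz":0,"ax":0,"ay":0,"az":1},{"dx":0,"dy":0,"dz":0,"ax":0,"ay":0,"az":1},{"dx":0,"dy":0,"dz":0,"ax":0,"ay":0,"az":1},{"dx":0,"dy":0,"dz":0,"ax":0,"ay":0,"az":1},{"dx":0,"dy":0,"dz":0,"ax":0,"ay":0,"az":1},{"dx":0,"dy":0,"dz":0,"ax":0,"ay":0,"az":1},{"dx":0,"dy":0,"dz":0,"ax":0,"ay":0,"az":1},{"dx":0,"dy":0,"dz":0,"ax":0,"ay":0,"az":1},{"dx":0,"dy":0,"dz":0,"ax":0,"ay":0,"az":0.5},{"dx":0,"dy":0,"dz":0,"ax":0,"ay":0,"az":0}]'
python3 - <<'E'
from h import *
p=shot('wrist','w13.png');quad(p,.03);to(.5313,-.135,.12,-.013)
E
```

```text
clock: 20.9
eef_pos: [0.5288, -0.1269, 0.2367]
tool_rot: [0.76, 0.65, 0.0, 0.0]
ft_force: [0.5, 0.3, -0.2]
grip_width: 0.0855
clock: 22.0
eef_pos: [0.5289, -0.1259, 0.237]
tool_rot: [1.0, -0.005, 0.0, 0.0]
ft_force: [0.3, 0.6, -0.7]
grip_width: 0.0856
tile 0.76 [501. 150.  19.  76.] centre 0.5446 -0.4005 size 85 18 long axis yaw 0.246
tile 0.6 [260. 158.  62. 178.] centre 0.5312 -0.1343 size 61 199 long axis yaw -0.014
shift units (current axes) [0.093 0.362 4.674] turn units [ 0.    -0.004  0.032] shift units in target axes [0.098 0.362 4.674]
```

View pics/w13.png

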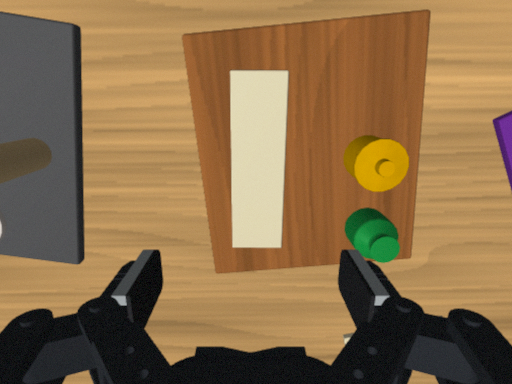

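```bash
python3 -m handwheel '[{"dx":0.1,"dy":0.35,"dz":1,"ax":0,"ay":0,"az":0},{"dx":0,"dy":0,"dz":1,"ax":0,"ay":0,"az":0},{"dx":0,"dy":0,"dz":1,"ax":0,"ay":0,"az":0},{"dx":0,"dy":0,"dz":1,"ax":0,"ay":0,"az":0},{"dx":0,"dy":0,"dz":1,"ax":0,"ay":0,"az":0},{"dx":0,"dy":0,"dz":1,"ax":0,"ay":0,"az":0},{"dx":0,"dy":0,"dz":1,"ax":0,"ay":0,"az":0},{"dx":0,"dy":0,"dz":0.4,"ax":0,"ay":0,"az":0},{"dx":0,"dy":0,"dz":0.3,"ax":0,"ay":0,"az":0},{"dx":0,"dy":0,"dz":0,"ax":0,"ay":0,"az":0},{"dx":0,"dy":0,"dz":0,"ax":0,"ay":0,"az":0}]'
python3 - <<'E'
from h import *
to(.5312,-.1345,.039,-.013)
E
```

```text
clock: 23.2
eef_pos: [0.5323, -0.135, 0.045]
tool_rot: [1.0, -0.005, 0.001, 0.0]
ft_force: [0.0, 0.5, 0.2]
grip_width: 0.0854
shift units (current axes) [-0.046 -0.019  0.24 ] turn units [ 0.003 -0.014  0.022] shift units in target axes [-0.045 -0.019  0.241]
```

```bash
python3 -m handwheel '[{"dx":-0.04,"dy":0,"dz":0.2,"ax":0,"ay":0,"az":0},{"dx":0,"dy":0,"dz":0,"ax":0,"ay":0,"az":0},{"dx":0,"dy":0,"dz":0,"ax":0,"ay":0,"az":0}]'
python3 -m handwheel '[{"dx":0,"dy":0,"dz":0,"ax":0,"ay":0,"az":0},{"dx":0,"dy":0,"dz":0,"ax":0,"ay":0,"az":0},{"dx":0,"dy":0,"dz":0,"ax":0,"ay":0,"az":0},{"dx":0,"dy":0,"dz":0,"ax":0,"ay":0,"az":0},{"dx":0,"dy":0,"dz":0,"ax":0,"ay":0,"az":0},{"dx":0,"dy":0,"dz":0,"ax":0,"ay":0,"az":0}]' -1
```

```text
clock: 23.5
eef_pos: [0.5306, -0.1348, 0.0394]
tool_rot: [1.0, -0.005, 0.0, 0.0]
ft_force: [-0.3, -0.0, -0.3]
grip_width: 0.0849
clock: 24.1
eef_pos: [0.5308, -0.1346, 0.0399]
tool_rot: [1.0, -0.005, 0.001, -0.0]
ft_force: [-1.2, 1.2, 4.7]
grip_width: 0.0577
```

```bash
python3 -m handwheel '[{"dx":0,"dy":0,"dz":-0.3,"ax":0,"ay":0,"az":0},{"dx":0,"dy":0,"dz":-0.7,"ax":0,"ay":0,"az":0},{"dx":0,"dy":0,"dz":-1,"ax":0,"ay":0,"az":0},{"dx":0,"dy":0,"dz":-1,"ax":0,"ay":0,"az":0},{"dx":0,"dy":0,"dz":-1,"ax":0,"ay":0,"az":0},{"dx":0,"dy":0,"dz":-1,"ax":0,"ay":0,"az":0},{"dx":0,"dy":0,"dz":-1,"ax":0,"ay":0,"az":0},{"dx":0,"dy":0,"dz":-0.5,"ax":0,"ay":0,"az":0},{"dx":0,"dy":0,"dz":0,"ax":0,"ay":0,"az":0}]'
python3 - <<'E'
from h import *
shot('wrist','w14.png')
p=shot('side');b=cv2.cvtColor(p['img'],cv2.COLOR_RGB2BGR)[80:280,150:350];cv2.imwrite('pics/s14.png',cv2.resize(b,None,fx=3,fy=3,interpolation=cv2.INTER_CUBIC))
E
```

```text
clock: 25.0
eef_pos: [0.5314, -0.135, 0.2032]
tool_rot: [1.0, -0.005, 0.002, 0.0]
ft_force: [0.7, 0.2, -3.6]
grip_width: 0.0577
```

View pics/w14.png

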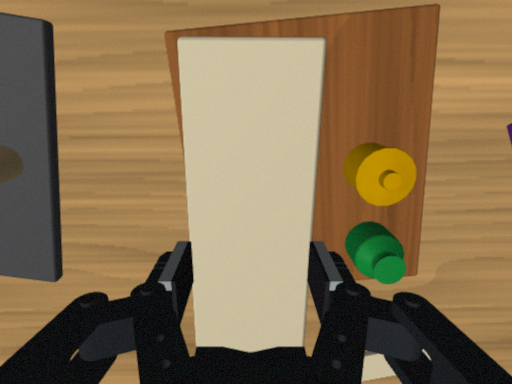

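View pics/s14.png

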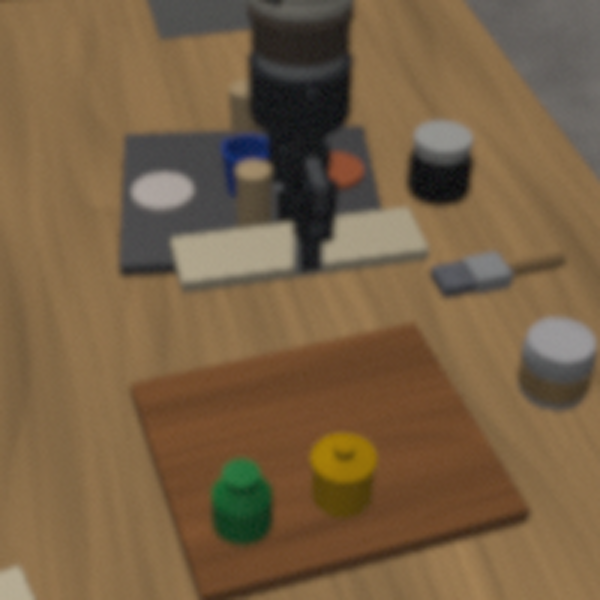

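```bash
python3 - <<'E'
from h import *
for i in range(2):
    p=shot('wrist');e=bot.get_obs()['eef_pos'];a,b=ray(p,180,39,e[2]-.01),ray(p,325,38,e[2]-.01);print(a-e,b-e,np.linalg.norm(a-b))
to(.5575,.197,.25,1.415)
E
```

```text
[ 0.09912166  0.0268209  -0.01      ] [ 0.09895454 -0.03072614 -0.01      ] 0.05754727937516338
[ 0.09875077  0.02682679 -0.01      ] [ 0.0985815  -0.03049726 -0.01      ] 0.05732430013751177
shift units (current axes) [  0.989 -13.273  -2.006] turn units [-0.02   0.013 -9.5  ] shift units in target axes [13.275 -0.943 -2.015]
```

```bash
python3 -m handwheel '[{"dx":0,"dy":0,"dz":-0.5,"ax":0,"ay":0,"az":-0.8},{"dx":0,"dy":0,"dz":-0.5,"ax":0,"ay":0,"az":-0.9},{"dx":0,"dy":0,"dz":0,"ax":0,"ay":0,"az":-0.9},{"dx":0,"dy":0,"dz":0,"ax":0,"ay":0,"az":-0.9},{"dx":0,"dy":0,"dz":0,"ax":0,"ay":0,"az":-0.9},{"dx":0,"dy":0,"dz":0,"ax":0,"ay":0,"az":-0.9},{"dx":0,"dy":0,"dz":0,"ax":0,"ay":0,"az":-0.9},{"dx":0,"dy":0,"dz":0,"ax":0,"ay":0,"az":-0.9},{"dx":0,"dy":0,"dz":0,"ax":0,"ay":0,"az":-0.9},{"dx":0,"dy":0,"dz":0,"ax":0,"ay":0,"az":-0.9},{"dx":0,"dy":0,"dz":0,"ax":0,"ay":0,"az":-0.6},{"dx":0,"dy":0,"dz":0,"ax":0,"ay":0,"az":0}]'
python3 -m handwheel '[{"dx":0.8,"dy":-0.08,"dz":0,"ax":0,"ay":0,"az":0},{"dx":0.8,"dy":-0.08,"dz":0,"ax":0,"ay":0,"az":0},{"dx":0.8,"dy":-0.08,"dz":0,"ax":0,"ay":0,"az":0},{"dx":0.8,"dy":-0.08,"dz":0,"ax":0,"ay":0,"az":0},{"dx":0.8,"dy":-0.08,"dz":0,"ax":0,"ay":0,"az":0},{"dx":0.8,"dy":-0.08,"dz":0,"ax":0,"ay":0,"az":0},{"dx":0.8,"dy":-0.08,"dz":0,"ax":0,"ay":0,"az":0},{"dx":0.8,"dy":-0.08,"dz":0,"ax":0,"ay":0,"az":0},{"dx":0.8,"dy":-0.08,"dz":0,"ax":0,"ay":0,"az":0},{"dx":0.8,"dy":-0.08,"dz":0,"ax":0,"ay":0,"az":0},{"dx":0.8,"dy":-0.08,"dz":0,"ax":0,"ay":0,"az":0},{"dx":0.8,"dy":-0.08,"dz":0,"ax":0,"ay":0,"az":0}]'
python3 -m handwheel '[{"dx":0.8,"dy":0,"dz":0,"ax":0,"ay":0,"az":0},{"dx":0.8,"dy":0,"dz":0,"ax":0,"ay":0,"az":0},{"dx":0.8,"dy":0,"dz":0,"ax":0,"ay":0,"az":0},{"dx":0.8,"dy":0,"dz":0,"ax":0,"ay":0,"az":0},{"dx":0,"dy":0,"dz":0,"ax":0,"ay":0,"az":0},{"dx":0,"dy":0,"dz":0,"ax":0,"ay":0,"az":0}]'
python3 - <<'E'
from h import *
to(.557,.197,.118,1.415)
E
```

```text
clock: 26.4
eef_pos: [0.5297, -0.1346, 0.2249]
tool_rot: [0.76, 0.65, -0.001, -0.001]
ft_force: [-0.2, -0.3, -3.6]
grip_width: 0.0573
clock: 27.6
eef_pos: [0.5434, 0.1068, 0.2254]
tool_rot: [0.761, 0.649, -0.001, -0.0]
ft_force: [-0.9, -0.0, -4.1]
grip_width: 0.0577
clock: 28.2
eef_pos: [0.5558, 0.1852, 0.2254]
tool_rot: [0.76, 0.65, -0.001, -0.0]
ft_force: [-0.4, -0.3, -3.9]
grip_width: 0.0579
shift units (current axes) [ 0.479 -0.02   4.294] turn units [-0.01   0.009 -0.002] shift units in target axes [ 0.473 -0.026  4.295]
```

```bash
python3 -m handwheel '[{"dx":0.47,"dy":0,"dz":0.5,"ax":0,"ay":0,"az":0},{"dx":0,"dy":0,"dz":0.8,"ax":0,"ay":0,"az":0},{"dx":0,"dy":0,"dz":0.8,"ax":0,"ay":0,"az":0},{"dx":0,"dy":0,"dz":0.8,"ax":0,"ay":0,"az":0},{"dx":0,"dy":0,"dz":0.7,"ax":0,"ay":0,"az":0},{"dx":0,"dy":0,"dz":0.2,"ax":0,"ay":0,"az":0},{"dx":0,"dy":0,"dz":0,"ax":0,"ay":0,"az":0},{"dx":0,"dy":0,"dz":0,"ax":0,"ay":0,"az":0}]'
python3 - <<'E'
from h import *
to(.557,.197,.118,1.415)
shot('wrist','w15.png')
for n in['scene','side']:
    p=shot(n); im=cv2.cvtColor(p['img'],cv2.COLOR_RGB2BGR)
    b=im[150:310,290:470] if n=='scene' else im[80:190,170:310]
    cv2.imwrite('pics/%s15.png'%n,cv2.resize(b,None,fx=4,fy=4,interpolation=cv2.INTER_CUBIC))
E
```

```text
clock: 29.0
eef_pos: [0.5587, 0.1968, 0.1321]
tool_rot: [0.76, 0.65, 0.001, 0.0]
ft_force: [0.9, 0.8, -3.5]
grip_width: 0.0575
shift units (current axes) [-0.002 -0.068  0.563] turn units [ 0.008 -0.004 -0.003] shift units in target axes [-0.001 -0.068  0.563]
```

View pics/w15.png

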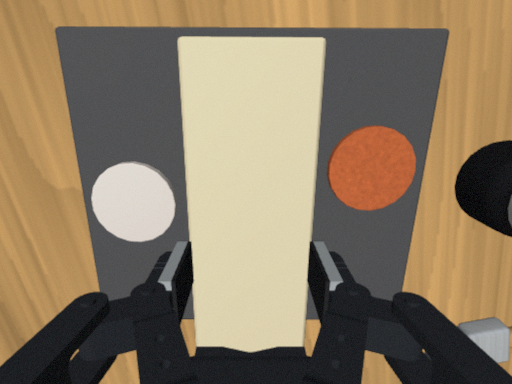

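View pics/scene15.png

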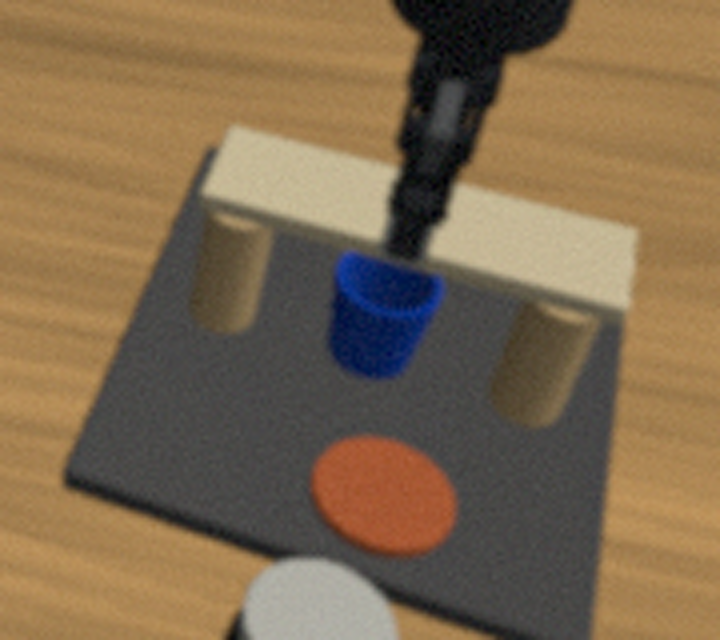

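View pics/side15.png

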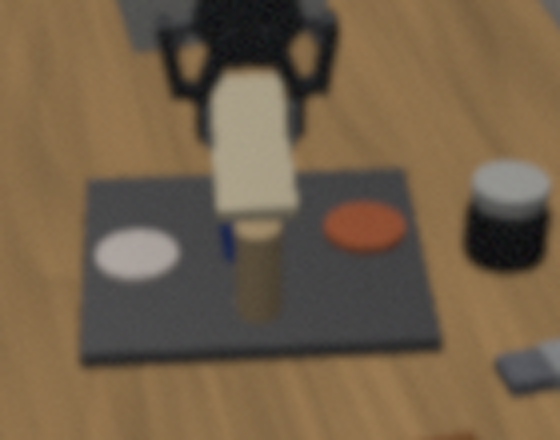

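```bash
python3 -m handwheel '[{"dx":0,"dy":-0.03,"dz":0.3,"ax":0,"ay":0,"az":0},{"dx":0,"dy":0,"dz":0.16,"ax":0,"ay":0,"az":0},{"dx":0,"dy":0,"dz":0,"ax":0,"ay":0,"az":0},{"dx":0,"dy":0,"dz":0,"ax":0,"ay":0,"az":0}]'
python3 -m handwheel '[{"dx":0,"dy":0,"dz":0.06,"ax":0,"ay":0,"az":0},{"dx":0,"dy":0,"dz":0,"ax":0,"ay":0,"az":0},{"dx":0,"dy":0,"dz":0,"ax":0,"ay":0,"az":0}]'
```

```text
clock: 29.55
eef_pos: [0.5572, 0.1968, 0.1197]
tool_rot: [0.76, 0.65, -0.0, -0.0]
ft_force: [-0.2, 0.5, -3.1]
grip_width: 0.0574
clock: 29.85
eef_pos: [0.5575, 0.1968, 0.1186]
tool_rot: [0.76, 0.65, 0.0, 0.0]
ft_force: [-0.3, -0.9, -4.0]
grip_width: 0.0577
```

```bash
python3 -m handwheel '[{"dx":0,"dy":0,"dz":0.05,"ax":0,"ay":0,"az":0},{"dx":0,"dy":0,"dz":0,"ax":0,"ay":0,"az":0},{"dx":0,"dy":0,"dz":0,"ax":0,"ay":0,"az":0}]'
python3 - <<'E'
from h import *
o=bot.get_obs();print(o['eef_pos'],o['ft_force'],o['ft_torque'])
E
```

```text
clock: 30.15
eef_pos: [0.5577, 0.1969, 0.118]
tool_rot: [0.76, 0.65, 0.001, 0.0]
ft_force: [-1.4, -1.3, 2.2]
grip_width: 0.0576
[0.55769945 0.19689453 0.11799635] [-1.42037052 -1.27251681  2.17235099] [-0.04441521  0.30617602  0.02900515]
```

```bash
python3 -m handwheel '[{"dx":0,"dy":0,"dz":0.03,"ax":0,"ay":0,"az":0},{"dx":0,"dy":0,"dz":0,"ax":0,"ay":0,"az":0}]'
python3 -m handwheel '[{"dx":0,"dy":0,"dz":0,"ax":0,"ay":0,"az":0},{"dx":0,"dy":0,"dz":0,"ax":0,"ay":0,"az":0},{"dx":0,"dy":0,"dz":0,"ax":0,"ay":0,"az":0},{"dx":0,"dy":0,"dz":0,"ax":0,"ay":0,"az":0},{"dx":0,"dy":0,"dz":0,"ax":0,"ay":0,"az":0},{"dx":0,"dy":0,"dz":0,"ax":0,"ay":0,"az":0}]' 1
python3 -m handwheel '[{"dx":0,"dy":0,"dz":-0.4,"ax":0,"ay":0,"az":0},{"dx":0,"dy":0,"dz":-1,"ax":0,"ay":0,"az":0},{"dx":0,"dy":0,"dz":-1,"ax":0,"ay":0,"az":0},{"dx":0,"dy":0,"dz":-1,"ax":0,"ay":0,"az":0},{"dx":0,"dy":0,"dz":-1,"ax":0,"ay":0,"az":0},{"dx":0,"dy":0,"dz":-1,"ax":0,"ay":0,"az":0},{"dx":0,"dy":0,"dz":-1,"ax":0,"ay":0,"az":0},{"dx":-1,"dy":0,"dz":-1,"ax":0,"ay":0,"az":0},{"dx":-1,"dy":0,"dz":-0.5,"ax":0,"ay":0,"az":0},{"dx":-1,"dy":0,"dz":0,"ax":0,"ay":0,"az":0},{"dx":-1,"dy":0,"dz":0,"ax":0,"ay":0,"az":0},{"dx":0,"dy":0,"dz":0,"ax":0,"ay":0,"az":0}]'
python3 - <<'E'
from h import *
p=shot('wrist','w16.png');quad(p,.108)
for n in['scene','side']:
    p=shot(n); im=cv2.cvtColor(p['img'],cv2.COLOR_RGB2BGR);quad(p,.108)
    b=im[150:310,290:470] if n=='scene' else im[80:190,170:310]
    cv2.imwrite('pics/%s16.png'%n,cv2.resize(b,None,fx=4,fy=4,interpolation=cv2.INTER_CUBIC))
E
```

```text
clock: 30.35
eef_pos: [0.5577, 0.1969, 0.118]
tool_rot: [0.76, 0.65, 0.001, 0.0]
ft_force: [-2.5, -1.2, 5.7]
grip_width: 0.0575
clock: 30.95
eef_pos: [0.5575, 0.1968, 0.1164]
tool_rot: [0.76, 0.65, 0.0, 0.0]
ft_force: [0.0, 0.4, 0.2]
grip_width: 0.0851
clock: 32.15
eef_pos: [0.5415, 0.0955, 0.3155]
tool_rot: [0.761, 0.649, 0.001, 0.001]
ft_force: [0.1, 0.2, 0.5]
grip_width: 0.0851
tile 0.63 [250.  83.  64. 166.] centre 0.5543 0.1788 size 158 61 long axis yaw 1.408
tile 0.86 [391. 209. 108.  50.] centre 0.5637 0.1965 size 200 72 long axis yaw 1.422
tile 0.76 [123. 178.  30.  46.] centre 0.6082 -0.3818 size 178 53 long axis yaw 0.48
tile 0.74 [ 84. 243.  22.  47.] centre 0.7976 -0.35 size 115 34 long axis yaw 0.619
tile 0.58 [203. 140.  49.  10.] centre 0.4178 -0.2611 size 46 121 long axis yaw -1.373
tile 0.18 [275. 312.  26.  71.] centre 0.8368 0.0205 size 123 36 long axis yaw 0.122
tile 0.9 [158. 297.  42.  51.] centre 0.2796 -0.4081 size 37 126 long axis yaw -1.338
tile 0.79 [230. 122.  26.  39.] centre 0.5539 0.1844 size 212 62 long axis yaw 1.409
tile 0.79 [366. 298.  41.  45.] centre 0.6757 -0.502 size 118 37 long axis yaw 0.629
tile 0.66 [271. 332.  86.  78.] centre 0.4808 -0.5313 size 176 55 long axis yaw 0.466
```

View pics/w16.png

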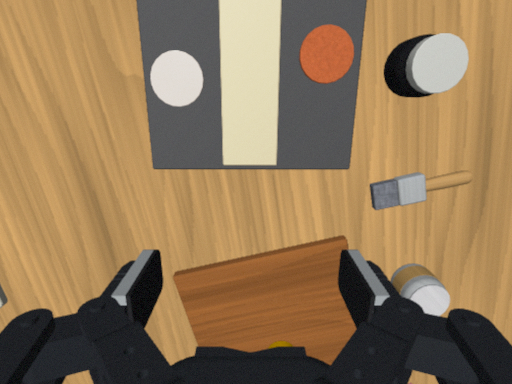

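View pics/scene16.png

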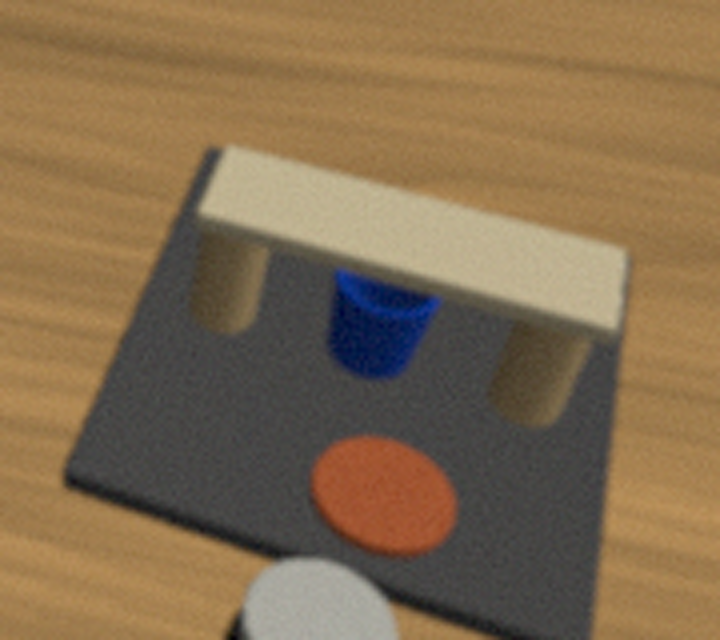

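View pics/side16.png

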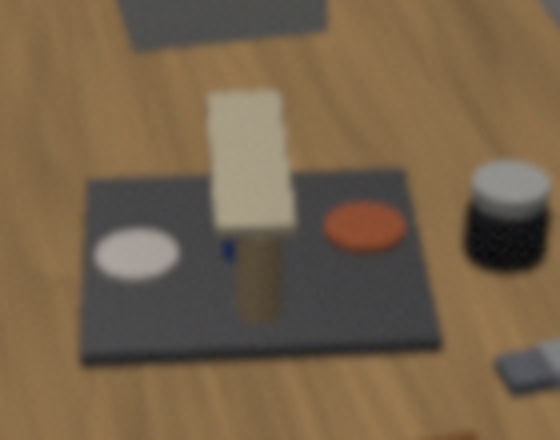

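```bash
python3 -m handwheel '[{"dx":-1,"dy":-0.1,"dz":0,"ax":0,"ay":0,"az":0},{"dx":-1,"dy":-0.1,"dz":0,"ax":0,"ay":0,"az":0},{"dx":-1,"dy":-0.1,"dz":0,"ax":0,"ay":0,"az":0},{"dx":-1,"dy":-0.1,"dz":0,"ax":0,"ay":0,"az":0},{"dx":-1,"dy":-0.1,"dz":0,"ax":0,"ay":0,"az":0},{"dx":-1,"dy":-0.1,"dz":0,"ax":0,"ay":0,"az":0},{"dx":-1,"dy":-0.1,"dz":0,"ax":0,"ay":0,"az":0},{"dx":-1,"dy":-0.1,"dz":0.5,"ax":0,"ay":0,"az":0},{"dx":-1,"dy":-0.1,"dz":0.5,"ax":0,"ay":0,"az":0},{"dx":-1,"dy":-0.1,"dz":0.5,"ax":0,"ay":0,"az":0},{"dx":-1,"dy":-0.1,"dz":0.5,"ax":0,"ay":0,"az":0},{"dx":-1,"dy":-0.1,"dz":0.5,"ax":0,"ay":0,"az":0}]'
python3 -m handwheel '[{"dx":-1,"dy":0,"dz":0.5,"ax":0,"ay":0,"az":1},{"dx":0,"dy":0,"dz":0.5,"ax":0,"ay":0,"az":1},{"dx":0,"dy":0,"dz":0.5,"ax":0,"ay":0,"az":1},{"dx":0,"dy":0,"dz":0,"ax":0,"ay":0,"az":1},{"dx":0,"dy":0,"dz":0,"ax":0,"ay":0,"az":1},{"dx":0,"dy":0,"dz":0,"ax":0,"ay":0,"az":1},{"dx":0,"dy":0,"dz":0,"ax":0,"ay":0,"az":1},{"dx":0,"dy":0,"dz":0,"ax":0,"ay":0,"az":1},{"dx":0,"dy":0,"dz":0,"ax":0,"ay":0,"az":0.7},{"dx":0,"dy":0,"dz":0,"ax":0,"ay":0,"az":0}]'
python3 - <<'E'
from h import *
to(.453,-.265,.15,.1)
E
```

```text
clock: 33.65
eef_pos: [0.4659, -0.194, 0.2509]
tool_rot: [0.759, 0.651, 0.0, 0.0]
ft_force: [0.2, -0.9, 0.3]
grip_width: 0.0852
clock: 34.65
eef_pos: [0.4624, -0.2178, 0.2138]
tool_rot: [0.998, 0.056, 0.0, -0.0]
ft_force: [0.4, 0.2, -0.3]
grip_width: 0.0854
shift units (current axes) [-0.583  1.836  2.552] turn units [-0.002 -0.001  0.078] shift units in target axes [-0.561  1.842  2.553]
```

```bash
python3 -m handwheel '[{"dx":-0.57,"dy":0.9,"dz":0.8,"ax":0,"ay":0,"az":0},{"dx":0,"dy":0.93,"dz":0.8,"ax":0,"ay":0,"az":0},{"dx":0,"dy":0,"dz":0.8,"ax":0,"ay":0,"az":0},{"dx":0,"dy":0,"dz":0,"ax":0,"ay":0,"az":0},{"dx":0,"dy":0,"dz":0,"ax":0,"ay":0,"az":0}]'
python3 - <<'E'
from h import *
to(.453,-.265,.15,.1);p=shot('wrist','w17.png');print(proj(p,[.453,-.265,.078]),proj(p,[.453,-.265,.054]))
print(proj(p,[.5403,-.2586,.078]))
E
```

```text
clock: 35.15
eef_pos: [0.4527, -0.2649, 0.1539]
tool_rot: [0.998, 0.056, -0.0, -0.0]
ft_force: [0.3, -0.7, 0.1]
grip_width: 0.0857
shift units (current axes) [0.01  0.004 0.155] turn units [-0.006  0.004  0.08 ] shift units in target axes [0.01  0.004 0.155]
[250.50077657 210.47580763] [250.49225616 199.24487339]
[256.24761971  76.79245566]
```

View pics/w17.png

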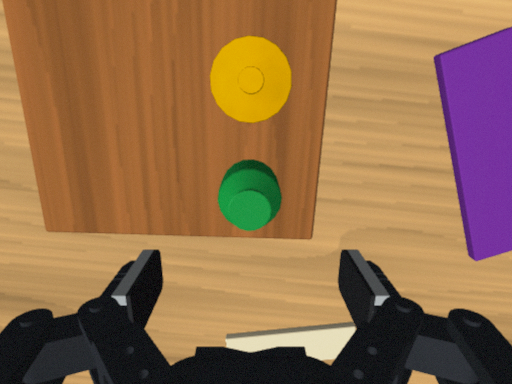

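```bash
python3 -m handwheel '[{"dx":0,"dy":0,"dz":1,"ax":0,"ay":0,"az":0},{"dx":0,"dy":0,"dz":1,"ax":0,"ay":0,"az":0},{"dx":0,"dy":0,"dz":1,"ax":0,"ay":0,"az":0},{"dx":0,"dy":0,"dz":0.8,"ax":0,"ay":0,"az":0},{"dx":0,"dy":0,"dz":0.5,"ax":0,"ay":0,"az":0},{"dx":0,"dy":0,"dz":0.1,"ax":0,"ay":0,"az":0},{"dx":0,"dy":0,"dz":0,"ax":0,"ay":0,"az":0},{"dx":0,"dy":0,"dz":0,"ax":0,"ay":0,"az":0}]'
python3 -m handwheel '[{"dx":0,"dy":0,"dz":0,"ax":0,"ay":0,"az":0},{"dx":0,"dy":0,"dz":0,"ax":0,"ay":0,"az":0},{"dx":0,"dy":0,"dz":0,"ax":0,"ay":0,"az":0},{"dx":0,"dy":0,"dz":0,"ax":0,"ay":0,"az":0},{"dx":0,"dy":0,"dz":0,"ax":0,"ay":0,"az":0},{"dx":0,"dy":0,"dz":0,"ax":0,"ay":0,"az":0},{"dx":0,"dy":0,"dz":0,"ax":0,"ay":0,"az":0}]' -1
```

```text
clock: 36.0
eef_pos: [0.4538, -0.2659, 0.0453]
tool_rot: [0.998, 0.055, 0.001, 0.001]
ft_force: [-0.4, -0.3, 1.1]
grip_width: 0.0853
clock: 36.7
eef_pos: [0.4534, -0.2657, 0.0451]
tool_rot: [0.998, 0.055, 0.001, 0.0]
ft_force: [-0.7, 0.9, 4.5]
grip_width: 0.0484
```

```bash
python3 -m handwheel '[{"dx":0,"dy":0,"dz":-0.4,"ax":0,"ay":0,"az":0},{"dx":0,"dy":0,"dz":-1,"ax":0,"ay":0,"az":0},{"dx":0,"dy":0,"dz":-1,"ax":0,"ay":0,"az":0},{"dx":0,"dy":0,"dz":-1,"ax":0,"ay":0,"az":0},{"dx":0,"dy":0,"dz":-1,"ax":0,"ay":0,"az":0},{"dx":0,"dy":0,"dz":-1,"ax":0,"ay":0,"az":0},{"dx":0,"dy":0,"dz":-1,"ax":0,"ay":0,"az":0},{"dx":0,"dy":0,"dz":-1,"ax":0,"ay":0,"az":0},{"dx":0,"dy":0,"dz":-0.5,"ax":0,"ay":0,"az":0},{"dx":0,"dy":0,"dz":0,"ax":0,"ay":0,"az":0}]'
python3 -m handwheel '[{"dx":0,"dy":0,"dz":0,"ax":0,"ay":0,"az":-0.9},{"dx":0,"dy":0,"dz":0,"ax":0,"ay":0,"az":-0.9},{"dx":0,"dy":0,"dz":0,"ax":0,"ay":0,"az":-0.9},{"dx":0,"dy":0,"dz":0,"ax":0,"ay":0,"az":-0.9},{"dx":0,"dy":0,"dz":0,"ax":0,"ay":0,"az":-0.9},{"dx":0,"dy":0,"dz":0,"ax":0,"ay":0,"az":-0.9},{"dx":0,"dy":0,"dz":0,"ax":0,"ay":0,"az":-0.9},{"dx":0,"dy":0,"dz":0,"ax":0,"ay":0,"az":-0.9},{"dx":0,"dy":0,"dz":0,"ax":0,"ay":0,"az":-0.9},{"dx":0,"dy":0,"dz":0,"ax":0,"ay":0,"az":-0.6},{"dx":0,"dy":0,"dz":0,"ax":0,"ay":0,"az":0}]'
python3 - <<'E'
from h import *
to(.557,.197,.24,1.415);shot('wrist','w18.png')
E
```

```text
clock: 37.7
eef_pos: [0.4537, -0.266, 0.2443]
tool_rot: [0.998, 0.055, 0.002, 0.001]
ft_force: [-0.6, 0.0, -0.5]
grip_width: 0.0481
clock: 38.8
eef_pos: [0.4521, -0.2651, 0.2404]
tool_rot: [0.76, 0.65, -0.0, -0.001]
ft_force: [-1.4, -0.4, -0.7]
grip_width: 0.0482
shift units (current axes) [18.911  1.274  0.031] turn units [-0.011 -0.006 -0.001] shift units in target axes [1.891e+01 1.278e+00 1.700e-02]
```

View pics/w18.png

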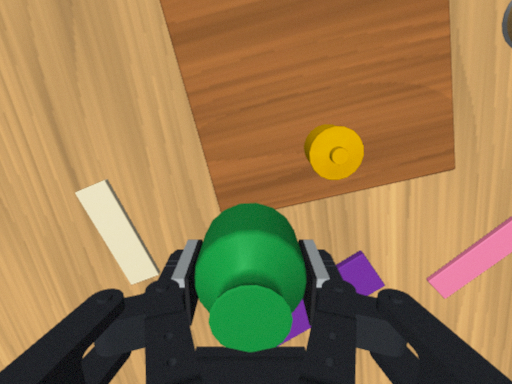

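```bash
python3 -m handwheel '[{"dx":0.9,"dy":0.1,"dz":0,"ax":0,"ay":0,"az":0},{"dx":0.9,"dy":0.1,"dz":0,"ax":0,"ay":0,"az":0},{"dx":0.9,"dy":0.1,"dz":0,"ax":0,"ay":0,"az":0},{"dx":0.9,"dy":0.1,"dz":0,"ax":0,"ay":0,"az":0},{"dx":0.9,"dy":0.1,"dz":0,"ax":0,"ay":0,"az":0},{"dx":0.9,"dy":0.1,"dz":0,"ax":0,"ay":0,"az":0},{"dx":0.9,"dy":0.1,"dz":0,"ax":0,"ay":0,"az":0},{"dx":0.9,"dy":0.1,"dz":0,"ax":0,"ay":0,"az":0},{"dx":0.9,"dy":0.1,"dz":0,"ax":0,"ay":0,"az":0},{"dx":0.9,"dy":0.1,"dz":0,"ax":0,"ay":0,"az":0},{"dx":0.9,"dy":0.1,"dz":0,"ax":0,"ay":0,"az":0},{"dx":0.9,"dy":0.1,"dz":0,"ax":0,"ay":0,"az":0}]'
python3 -m handwheel '[{"dx":0.9,"dy":0,"dz":0,"ax":0,"ay":0,"az":0},{"dx":0.9,"dy":0,"dz":0,"ax":0,"ay":0,"az":0},{"dx":0.9,"dy":0,"dz":0,"ax":0,"ay":0,"az":0},{"dx":0.9,"dy":0,"dz":0,"ax":0,"ay":0,"az":0},{"dx":0.9,"dy":0,"dz":0,"ax":0,"ay":0,"az":0},{"dx":0.9,"dy":0,"dz":0,"ax":0,"ay":0,"az":0},{"dx":0.9,"dy":0,"dz":0,"ax":0,"ay":0,"az":0},{"dx":0.9,"dy":0,"dz":0,"ax":0,"ay":0,"az":0},{"dx":0,"dy":0,"dz":0,"ax":0,"ay":0,"az":0},{"dx":0,"dy":0,"dz":0,"ax":0,"ay":0,"az":0}]'
python3 - <<'E'
from h import *
to(.5575,.197,.136,1.415)
E
```

```text
clock: 40.05
eef_pos: [0.5241, -0.0024, 0.241]
tool_rot: [0.761, 0.649, -0.0, -0.0]
ft_force: [0.3, -0.2, -1.8]
grip_width: 0.0483
clock: 41.05
eef_pos: [0.5518, 0.1746, 0.2409]
tool_rot: [0.76, 0.65, -0.001, 0.0]
ft_force: [-0.9, -0.2, -0.8]
grip_width: 0.0481
shift units (current axes) [0.924 0.09  4.194] turn units [-0.005  0.006 -0.001] shift units in target axes [0.921 0.087 4.195]
```

```bash
python3 -m handwheel '[{"dx":0.92,"dy":0.09,"dz":0,"ax":0,"ay":0,"az":0},{"dx":0,"dy":0,"dz":0.8,"ax":0,"ay":0,"az":0},{"dx":0,"dy":0,"dz":0.8,"ax":0,"ay":0,"az":0},{"dx":0,"dy":0,"dz":0.8,"ax":0,"ay":0,"az":0},{"dx":0,"dy":0,"dz":0.8,"ax":0,"ay":0,"az":0},{"dx":0,"dy":0,"dz":0.3,"ax":0,"ay":0,"az":0},{"dx":0,"dy":0,"dz":0,"ax":0,"ay":0,"az":0},{"dx":0,"dy":0,"dz":0,"ax":0,"ay":0,"az":0}]'
python3 - <<'E'
from h import *
to(.5575,.197,.136,1.415)
for n in['wrist','side','scene']:
    p=shot(n); im=cv2.cvtColor(p['img'],cv2.COLOR_RGB2BGR)
    b=im[150:310,290:470] if n=='scene' else im[80:190,170:310] if n=='side' else im
    cv2.imwrite('pics/%s19.png'%n,cv2.resize(b,None,fx=4 if n!='wrist' else 1,fy=4 if n!='wrist' else 1,interpolation=cv2.INTER_CUBIC))
E
```

```text
clock: 41.85
eef_pos: [0.5585, 0.1965, 0.1549]
tool_rot: [0.76, 0.65, 0.001, 0.0]
ft_force: [-0.2, 0.1, -1.0]
grip_width: 0.0483
shift units (current axes) [ 0.014 -0.042  0.755] turn units [ 0.009 -0.003 -0.006] shift units in target axes [ 0.015 -0.041  0.755]
```

View pics/wrist19.png

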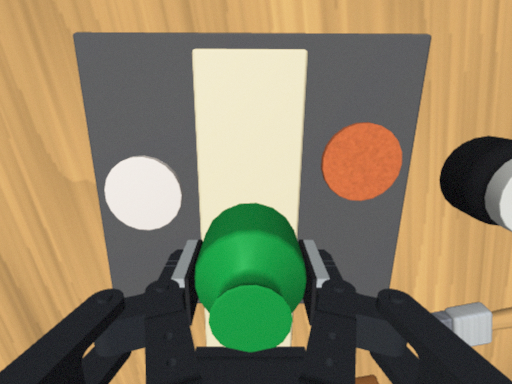

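View pics/side19.png

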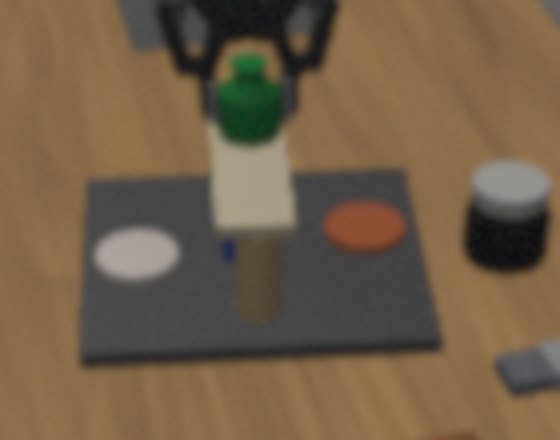

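View pics/scene19.png

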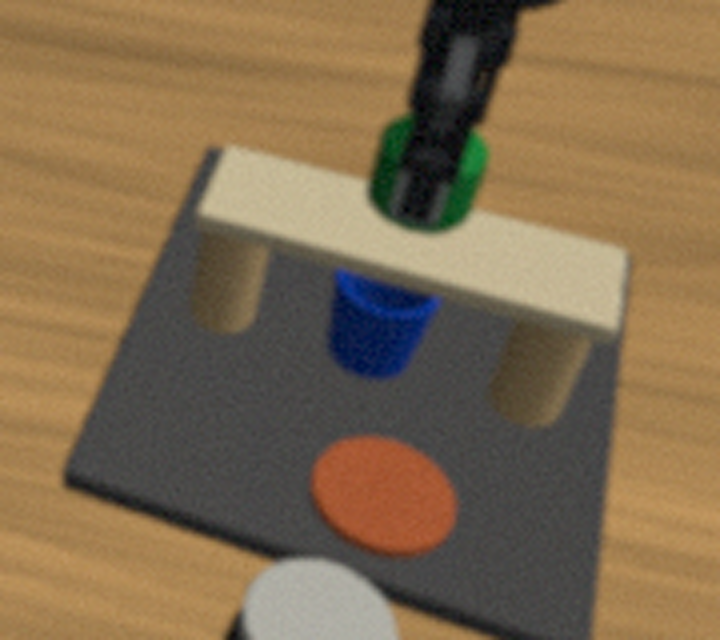

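```bash
python3 -m handwheel '[{"dx":0,"dy":-0.02,"dz":0.4,"ax":0,"ay":0,"az":0},{"dx":0,"dy":0,"dz":0.2,"ax":0,"ay":0,"az":0},{"dx":0,"dy":0,"dz":0,"ax":0,"ay":0,"az":0},{"dx":0,"dy":0,"dz":0,"ax":0,"ay":0,"az":0}]'
python3 -m handwheel '[{"dx":0,"dy":0,"dz":0.05,"ax":0,"ay":0,"az":0},{"dx":0,"dy":0,"dz":0,"ax":0,"ay":0,"az":0},{"dx":0,"dy":0,"dz":0,"ax":0,"ay":0,"az":0}]'
```

```text
clock: 42.4
eef_pos: [0.5572, 0.1969, 0.1386]
tool_rot: [0.76, 0.65, -0.0, -0.0]
ft_force: [0.5, -1.0, -1.4]
grip_width: 0.0479
clock: 42.7
eef_pos: [0.5576, 0.197, 0.1379]
tool_rot: [0.76, 0.65, 0.0, 0.0]
ft_force: [-0.4, -0.4, -0.2]
grip_width: 0.0483
```

```bash
python3 -m handwheel '[{"dx":0,"dy":0,"dz":0.07,"ax":0,"ay":0,"az":0},{"dx":0,"dy":0,"dz":0,"ax":0,"ay":0,"az":0},{"dx":0,"dy":0,"dz":0,"ax":0,"ay":0,"az":0}]'
python3 -m handwheel '[{"dx":0,"dy":0,"dz":0.03,"ax":0,"ay":0,"az":0},{"dx":0,"dy":0,"dz":0,"ax":0,"ay":0,"az":0},{"dx":0,"dy":0,"dz":0,"ax":0,"ay":0,"az":0}]'
```

```text
clock: 43.0
eef_pos: [0.5574, 0.1969, 0.136]
tool_rot: [0.76, 0.65, 0.0, 0.0]
ft_force: [0.0, 0.0, -0.9]
grip_width: 0.0481
clock: 43.3
eef_pos: [0.5575, 0.1969, 0.1353]
tool_rot: [0.76, 0.65, 0.0, 0.0]
ft_force: [-0.3, 0.2, -0.2]
grip_width: 0.0481
```

```bash
python3 -m handwheel '[{"dx":0,"dy":0,"dz":0.03,"ax":0,"ay":0,"az":0},{"dx":0,"dy":0,"dz":0,"ax":0,"ay":0,"az":0},{"dx":0,"dy":0,"dz":0,"ax":0,"ay":0,"az":0}]'
```

```text
clock: 43.6
eef_pos: [0.5575, 0.1969, 0.1351]
tool_rot: [0.76, 0.65, 0.0, 0.0]
ft_force: [-2.1, -0.6, 4.4]
grip_width: 0.048
```

Contact. Release and rise straight up.

```bash
python3 -m handwheel '[{"dx":0,"dy":0,"dz":0,"ax":0,"ay":0,"az":0},{"dx":0,"dy":0,"dz":0,"ax":0,"ay":0,"az":0},{"dx":0,"dy":0,"dz":0,"ax":0,"ay":0,"az":0},{"dx":0,"dy":0,"dz":0,"ax":0,"ay":0,"az":0},{"dx":0,"dy":0,"dz":0,"ax":0,"ay":0,"az":0}]' 0.7
python3 -m handwheel '[{"dx":0,"dy":0,"dz":-0.4,"ax":0,"ay":0,"az":0},{"dx":0,"dy":0,"dz":-1,"ax":0,"ay":0,"az":0},{"dx":0,"dy":0,"dz":-1,"ax":0,"ay":0,"az":0},{"dx":0,"dy":0,"dz":-1,"ax":0,"ay":0,"az":0},{"dx":0,"dy":0,"dz":-1,"ax":0,"ay":0,"az":0},{"dx":0,"dy":0,"dz":-1,"ax":0,"ay":0,"az":0},{"dx":0,"dy":0,"dz":-1,"ax":0,"ay":0,"az":0},{"dx":-1,"dy":0,"dz":0,"ax":0,"ay":0,"az":0},{"dx":-1,"dy":0,"dz":0,"ax":0,"ay":0,"az":0},{"dx":-1,"dy":0,"dz":0,"ax":0,"ay":0,"az":0},{"dx":-1,"dy":0,"dz":0,"ax":0,"ay":0,"az":0},{"dx":0,"dy":0,"dz":0,"ax":0,"ay":0,"az":0}]' 1
python3 - <<'E'
from h import *
for n in['wrist','side','scene']:
    p=shot(n); im=cv2.cvtColor(p['img'],cv2.COLOR_RGB2BGR)
    if n=='wrist':locate('red_disc',[p],.016)
    b=im[150:310,290:470] if n=='scene' else im[80:190,170:310] if n=='side' else im
    cv2.imwrite('pics/%s20.png'%n,cv2.resize(b,None,fx=4 if n!='wrist' else 1,fy=4 if n!='wrist' else 1,interpolation=cv2.INTER_CUBIC))
to(.5405,-.257,.2,.12)
E
```

```text
clock: 44.1
eef_pos: [0.5575, 0.1969, 0.1343]
tool_rot: [0.76, 0.65, 0.0, 0.0]
ft_force: [-1.1, 0.8, -1.0]
grip_width: 0.0727
clock: 45.3
eef_pos: [0.5416, 0.0957, 0.2958]
tool_rot: [0.761, 0.649, 0.0, 0.001]
ft_force: [-0.1, 0.0, 0.4]
grip_width: 0.0858
red_disc [0.6548 0.2021] res [-1.7 -0.6  1.7  0.8] [([330, 54, 55, 61], 0.76)]
shift units (current axes) [-14.074   2.13    3.79 ] turn units [ 3.000e-03 -9.000e-03  8.638e+00] shift units in target axes [-1.768 14.122  3.799]
```

View pics/wrist20.png

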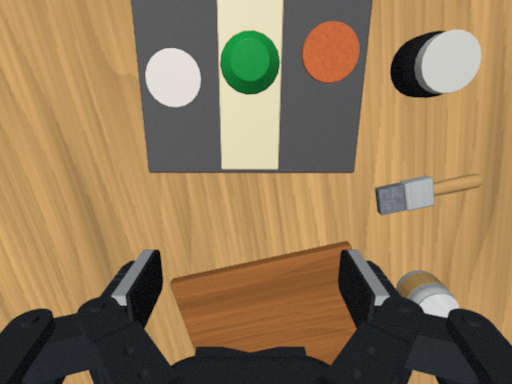

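View pics/scene20.png

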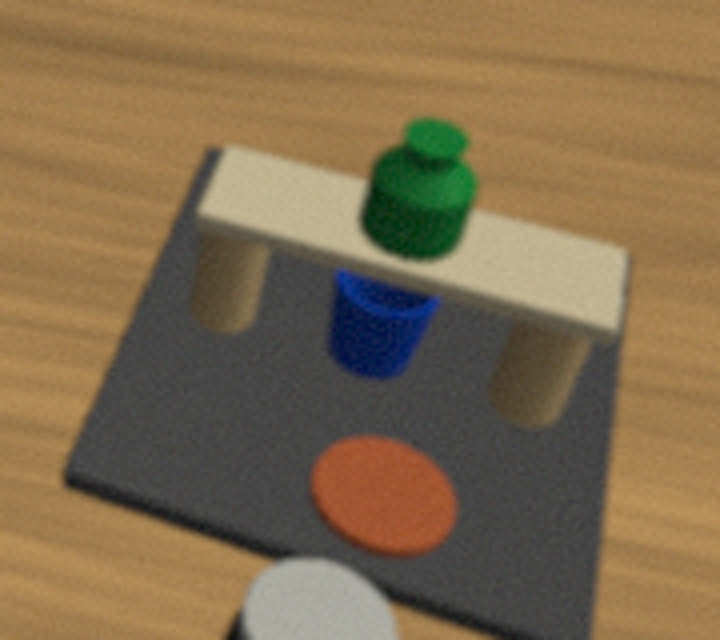

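```bash
python3 -m handwheel '[{"dx":-1,"dy":0.17,"dz":0,"ax":0,"ay":0,"az":0},{"dx":-1,"dy":0.17,"dz":0,"ax":0,"ay":0,"az":0},{"dx":-1,"dy":0.17,"dz":0,"ax":0,"ay":0,"az":0},{"dx":-1,"dy":0.17,"dz":0,"ax":0,"ay":0,"az":0},{"dx":-1,"dy":0.17,"dz":0,"ax":0,"ay":0,"az":0},{"dx":-1,"dy":0.17,"dz":0,"ax":0,"ay":0,"az":0},{"dx":-1,"dy":0.17,"dz":0,"ax":0,"ay":0,"az":0},{"dx":-1,"dy":0.17,"dz":0.5,"ax":0,"ay":0,"az":0},{"dx":-1,"dy":0.17,"dz":0.5,"ax":0,"ay":0,"az":0},{"dx":-1,"dy":0.17,"dz":0.5,"ax":0,"ay":0,"az":0},{"dx":-1,"dy":0.17,"dz":0.5,"ax":0,"ay":0,"az":0},{"dx":-1,"dy":0.17,"dz":0.5,"ax":0,"ay":0,"az":0}]' 1
python3 -m handwheel '[{"dx":-1,"dy":0,"dz":0.5,"ax":0,"ay":0,"az":1},{"dx":0,"dy":0,"dz":0.5,"ax":0,"ay":0,"az":1},{"dx":0,"dy":0,"dz":0,"ax":0,"ay":0,"az":1},{"dx":0,"dy":0,"dz":0,"ax":0,"ay":0,"az":1},{"dx":0,"dy":0,"dz":0,"ax":0,"ay":0,"az":1},{"dx":0,"dy":0,"dz":0,"ax":0,"ay":0,"az":1},{"dx":0,"dy":0,"dz":0,"ax":0,"ay":0,"az":1},{"dx":0,"dy":0,"dz":0,"ax":0,"ay":0,"az":1},{"dx":0,"dy":0,"dz":0,"ax":0,"ay":0,"az":0.6},{"dx":0,"dy":0,"dz":0,"ax":0,"ay":0,"az":0}]'
python3 - <<'E'
from h import *
to(.5405,-.257,.15,.12)
E
```

```text
clock: 46.7
eef_pos: [0.5465, -0.2061, 0.2314]
tool_rot: [0.759, 0.651, 0.0, 0.0]
ft_force: [0.0, -0.1, 0.2]
grip_width: 0.0856
clock: 47.7
eef_pos: [0.5427, -0.2299, 0.2068]
tool_rot: [0.998, 0.063, 0.0, -0.0]
ft_force: [-0.1, 0.1, -0.0]
grip_width: 0.0852
shift units (current axes) [-0.224  1.066  2.273] turn units [-0.002 -0.002  0.047] shift units in target axes [-0.216  1.067  2.274]
```

```bash
python3 -m handwheel '[{"dx":-0.22,"dy":0.6,"dz":0.8,"ax":0,"ay":0,"az":0},{"dx":0,"dy":0.47,"dz":0.8,"ax":0,"ay":0,"az":0},{"dx":0,"dy":0,"dz":0.6,"ax":0,"ay":0,"az":0},{"dx":0,"dy":0,"dz":0,"ax":0,"ay":0,"az":0},{"dx":0,"dy":0,"dz":0,"ax":0,"ay":0,"az":0}]'
python3 - <<'E'
from h import *
to(.5405,-.257,.045,.12);p=shot('wrist','w21.png');print(proj(p,[.5405,-.257,.078]),proj(p,[.5405,-.257,.066]))
E
```

```text
clock: 48.2
eef_pos: [0.5401, -0.2576, 0.152]
tool_rot: [0.998, 0.063, -0.0, -0.0]
ft_force: [-0.3, -0.3, 0.6]
grip_width: 0.0857
shift units (current axes) [ 0.02  -0.018  4.28 ] turn units [-0.003  0.001  0.046] shift units in target axes [ 0.02 -0.02  4.28]
[249.6262904  211.21276526] [249.65954964 205.23287038]
```

View pics/w21.png

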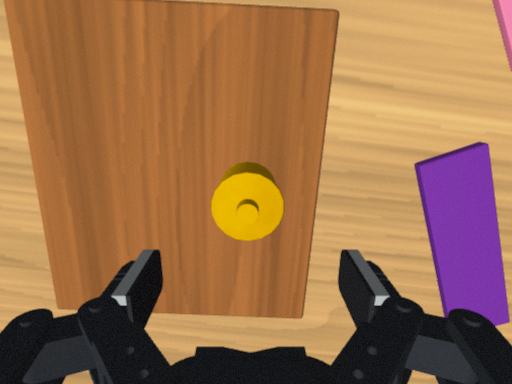

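```bash
python3 -m handwheel '[{"dx":0.02,"dy":-0.03,"dz":1,"ax":0,"ay":0,"az":0},{"dx":0,"dy":0,"dz":1,"ax":0,"ay":0,"az":0},{"dx":0,"dy":0,"dz":1,"ax":0,"ay":0,"az":0},{"dx":0,"dy":0,"dz":0.8,"ax":0,"ay":0,"az":0},{"dx":0,"dy":0,"dz":0.5,"ax":0,"ay":0,"az":0},{"dx":0,"dy":0,"dz":0.15,"ax":0,"ay":0,"az":0},{"dx":0,"dy":0,"dz":0,"ax":0,"ay":0,"az":0},{"dx":0,"dy":0,"dz":0,"ax":0,"ay":0,"az":0}]'
python3 -m handwheel '[{"dx":0,"dy":0,"dz":0,"ax":0,"ay":0,"az":0},{"dx":0,"dy":0,"dz":0,"ax":0,"ay":0,"az":0},{"dx":0,"dy":0,"dz":0,"ax":0,"ay":0,"az":0},{"dx":0,"dy":0,"dz":0,"ax":0,"ay":0,"az":0},{"dx":0,"dy":0,"dz":0,"ax":0,"ay":0,"az":0},{"dx":0,"dy":0,"dz":0,"ax":0,"ay":0,"az":0},{"dx":0,"dy":0,"dz":0,"ax":0,"ay":0,"az":0}]' -1
```

```text
clock: 49.05
eef_pos: [0.5413, -0.2577, 0.0421]
tool_rot: [0.998, 0.063, 0.001, 0.001]
ft_force: [-0.0, -0.1, 0.1]
grip_width: 0.0854
clock: 49.75
eef_pos: [0.5408, -0.2573, 0.0421]
tool_rot: [0.998, 0.063, 0.001, 0.0]
ft_force: [-1.1, 0.8, 5.2]
grip_width: 0.0509
```

```bash
python3 -m handwheel '[{"dx":0,"dy":0,"dz":-0.3,"ax":0,"ay":0,"az":0},{"dx":0,"dy":0,"dz":-0.6,"ax":0,"ay":0,"az":0},{"dx":0,"dy":0,"dz":-0.8,"ax":0,"ay":0,"az":0},{"dx":0,"dy":0,"dz":-0.8,"ax":0,"ay":0,"az":0},{"dx":0,"dy":0,"dz":-0.8,"ax":0,"ay":0,"az":0},{"dx":0,"dy":0,"dz":-0.8,"ax":0,"ay":0,"az":0},{"dx":0,"dy":0,"dz":-0.8,"ax":0,"ay":0,"az":0},{"dx":0,"dy":0,"dz":-0.8,"ax":0,"ay":0,"az":0},{"dx":0,"dy":0,"dz":-0.8,"ax":0,"ay":0,"az":0},{"dx":0,"dy":0,"dz":-0.8,"ax":0,"ay":0,"az":0},{"dx":0,"dy":0,"dz":-0.5,"ax":0,"ay":0,"az":0},{"dx":0,"dy":0,"dz":0,"ax":0,"ay":0,"az":0}]'
python3 - <<'E'
from h import *
shot('wrist','w22.png')
p=shot('side');cv2.imwrite('pics/s22.png',cv2.resize(cv2.cvtColor(p['img'],cv2.COLOR_RGB2BGR)[100:260,200:350],None,fx=4,fy=4,interpolation=cv2.INTER_CUBIC)[:600])
to(.6545,.202,.24,.5)
E
```

```text
clock: 50.95
eef_pos: [0.5411, -0.2578, 0.2379]
tool_rot: [0.998, 0.062, 0.002, 0.001]
ft_force: [0.6, 0.3, -1.1]
grip_width: 0.0507
shift units (current axes) [  6.836 -17.653  -0.187] turn units [-2.0e-03  1.0e-03 -2.5e+00] shift units in target axes [ 12.826 -13.923  -0.192]
```

View pics/w22.png

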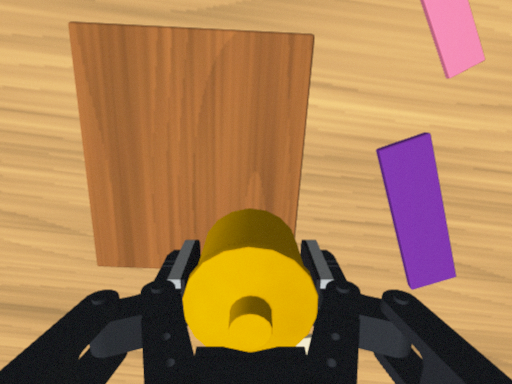

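View pics/s22.png

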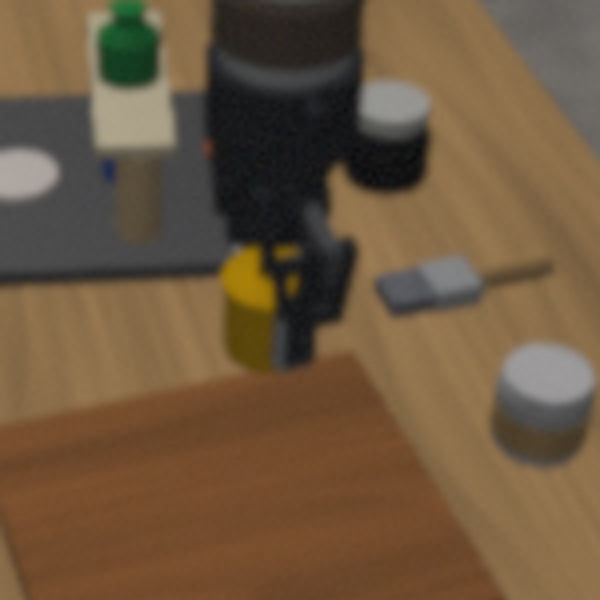

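```bash
python3 -m handwheel '[{"dx":0,"dy":0,"dz":0,"ax":0,"ay":0,"az":-0.85},{"dx":0,"dy":0,"dz":0,"ax":0,"ay":0,"az":-0.85},{"dx":0,"dy":0,"dz":0,"ax":0,"ay":0,"az":-0.8},{"dx":0.7,"dy":-0.8,"dz":0,"ax":0,"ay":0,"az":0},{"dx":0.7,"dy":-0.8,"dz":0,"ax":0,"ay":0,"az":0},{"dx":0.7,"dy":-0.8,"dz":0,"ax":0,"ay":0,"az":0},{"dx":0.7,"dy":-0.8,"dz":0,"ax":0,"ay":0,"az":0},{"dx":0.7,"dy":-0.8,"dz":0,"ax":0,"ay":0,"az":0},{"dx":0.7,"dy":-0.8,"dz":0,"ax":0,"ay":0,"az":0},{"dx":0.7,"dy":-0.8,"dz":0,"ax":0,"ay":0,"az":0},{"dx":0.7,"dy":-0.8,"dz":0,"ax":0,"ay":0,"az":0},{"dx":0.7,"dy":-0.8,"dz":0,"ax":0,"ay":0,"az":0}]'
python3 -m handwheel '[{"dx":0.7,"dy":-0.8,"dz":0,"ax":0,"ay":0,"az":0},{"dx":0.7,"dy":-0.8,"dz":0,"ax":0,"ay":0,"az":0},{"dx":0.7,"dy":-0.8,"dz":0,"ax":0,"ay":0,"az":0},{"dx":0.7,"dy":-0.8,"dz":0,"ax":0,"ay":0,"az":0},{"dx":0.7,"dy":-0.8,"dz":0,"ax":0,"ay":0,"az":0},{"dx":0.7,"dy":-0.8,"dz":0,"ax":0,"ay":0,"az":0},{"dx":0,"dy":0,"dz":0,"ax":0,"ay":0,"az":0},{"dx":0,"dy":0,"dz":0,"ax":0,"ay":0,"az":0}]'
python3 - <<'E'
from h import *
to(.6545,.202,.15,.5)
E
```

```text
clock: 52.25
eef_pos: [0.5914, -0.0227, 0.2339]
tool_rot: [0.969, 0.247, -0.001, -0.0]
ft_force: [0.1, 0.2, -0.8]
grip_width: 0.0511
clock: 53.05
eef_pos: [0.6259, 0.1323, 0.2338]
tool_rot: [0.969, 0.248, -0.002, 0.0]
ft_force: [0.5, 0.2, -1.7]
grip_width: 0.051
shift units (current axes) [ 2.354 -1.895  3.347] turn units [-0.003  0.021  0.01 ] shift units in target axes [ 2.341 -1.9    3.353]
```

```bash
python3 -m handwheel '[{"dx":0.8,"dy":-0.65,"dz":0,"ax":0,"ay":0,"az":0},{"dx":0.8,"dy":-0.65,"dz":0,"ax":0,"ay":0,"az":0},{"dx":0.73,"dy":-0.6,"dz":0,"ax":0,"ay":0,"az":0},{"dx":0,"dy":0,"dz":0.8,"ax":0,"ay":0,"az":0},{"dx":0,"dy":0,"dz":0.8,"ax":0,"ay":0,"az":0},{"dx":0,"dy":0,"dz":0.8,"ax":0,"ay":0,"az":0},{"dx":0,"dy":0,"dz":0.8,"ax":0,"ay":0,"az":0},{"dx":0,"dy":0,"dz":0.8,"ax":0,"ay":0,"az":0},{"dx":0,"dy":0,"dz":0.6,"ax":0,"ay":0,"az":0},{"dx":0,"dy":0,"dz":0,"ax":0,"ay":0,"az":0},{"dx":0,"dy":0,"dz":0,"ax":0,"ay":0,"az":0}]'
python3 - <<'E'
from h import *
to(.6545,.202,.048,.5)
for n in['wrist','side','scene']:
    p=shot(n); im=cv2.cvtColor(p['img'],cv2.COLOR_RGB2BGR)
    b=im[150:310,290:470] if n=='scene' else im[80:190,170:310] if n=='side' else im
    cv2.imwrite('pics/%s23.png'%n,cv2.resize(b,None,fx=4 if n!='wrist' else 1,fy=4 if n!='wrist' else 1,interpolation=cv2.INTER_CUBIC))
E
```

```text
clock: 54.15
eef_pos: [0.6548, 0.2003, 0.1204]
tool_rot: [0.969, 0.247, -0.001, 0.0]
ft_force: [-0.2, 0.9, -1.5]
grip_width: 0.0512
shift units (current axes) [ 0.026 -0.064  2.894] turn units [-0.     0.009 -0.008] shift units in target axes [ 0.023 -0.065  2.894]
```

View pics/wrist23.png

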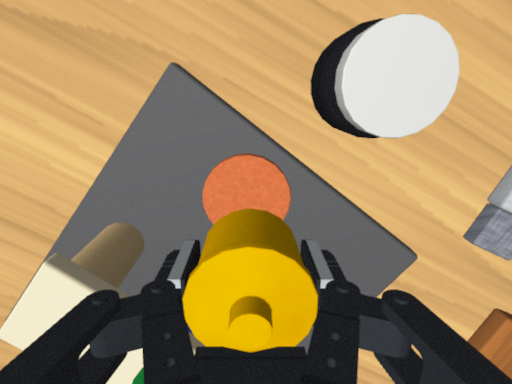

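View pics/side23.png

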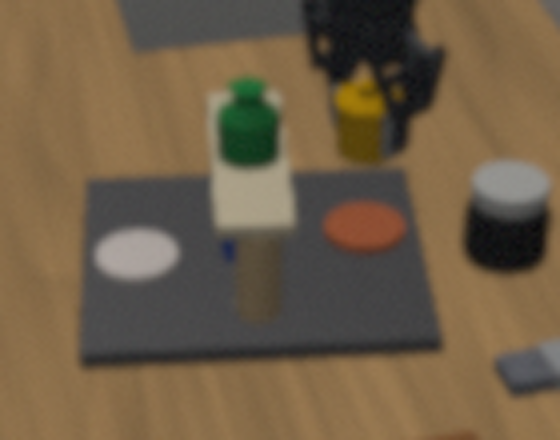

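View pics/scene23.png

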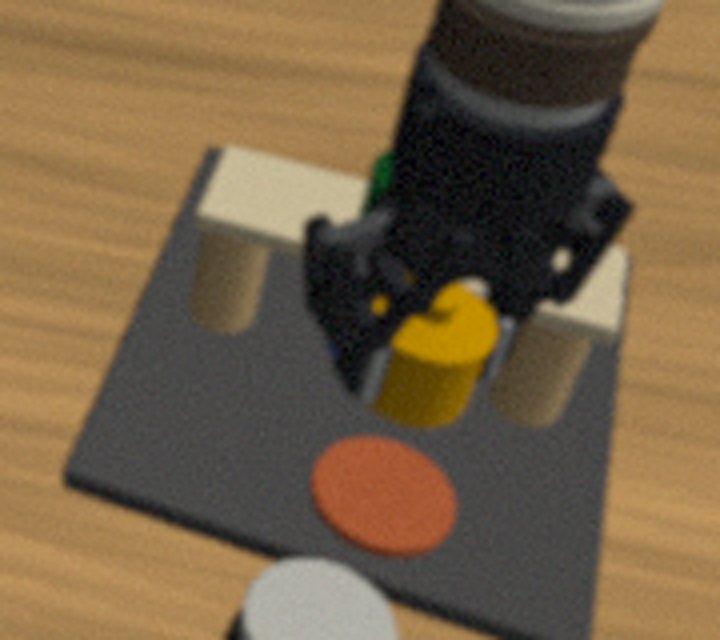

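```bash
python3 -m handwheel '[{"dx":0.02,"dy":-0.05,"dz":0.7,"ax":0,"ay":0,"az":0},{"dx":0,"dy":0,"dz":0.7,"ax":0,"ay":0,"az":0},{"dx":0,"dy":0,"dz":0.6,"ax":0,"ay":0,"az":0},{"dx":0,"dy":0,"dz":0.4,"ax":0,"ay":0,"az":0},{"dx":0,"dy":0,"dz":0,"ax":0,"ay":0,"az":0},{"dx":0,"dy":0,"dz":0,"ax":0,"ay":0,"az":0}]'
python3 - <<'E'
from h import *
to(.6545,.202,.048,.5)
for n in['wrist','side','scene']:
    p=shot(n); im=cv2.cvtColor(p['img'],cv2.COLOR_RGB2BGR)
    if n=='scene' : locate('jar',[p],.033)
    b=im[150:310,290:470] if n=='scene' else im[80:190,170:310] if n=='side' else im
    cv2.imwrite('pics/%s24.png'%n,cv2.resize(b,None,fx=4 if n!='wrist' else 1,fy=4 if n!='wrist' else 1,interpolation=cv2.INTER_CUBIC))
E
```

```text
clock: 54.9
eef_pos: [0.6554, 0.203, 0.0616]
tool_rot: [0.969, 0.247, 0.001, -0.0]
ft_force: [-0.6, 0.6, -1.1]
grip_width: 0.0507
shift units (current axes) [-0.051  0.016  0.544] turn units [ 0.002 -0.009  0.001] shift units in target axes [-0.05   0.017  0.544]
jar [0.6517 0.2048] res [-2.9 -3.3  2.7  2.7] [([390, 260, 29, 32], 0.56)]
```

View pics/wrist24.png

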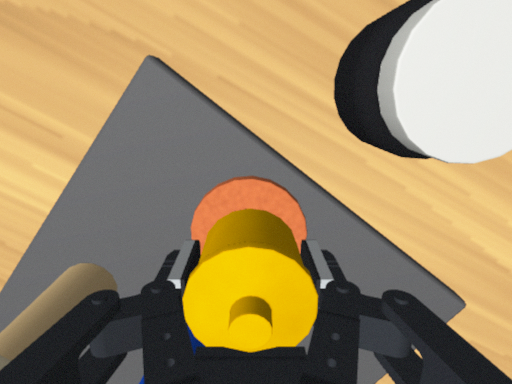

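View pics/side24.png

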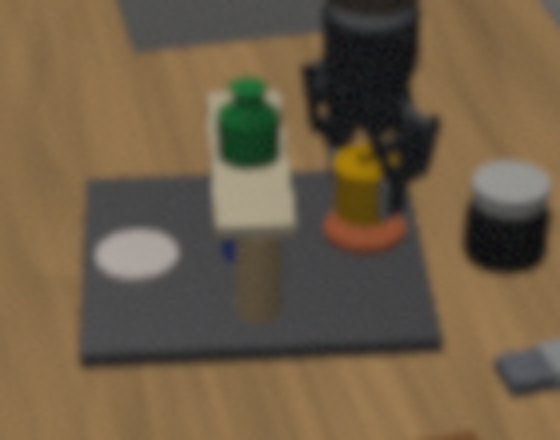

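View pics/scene24.png

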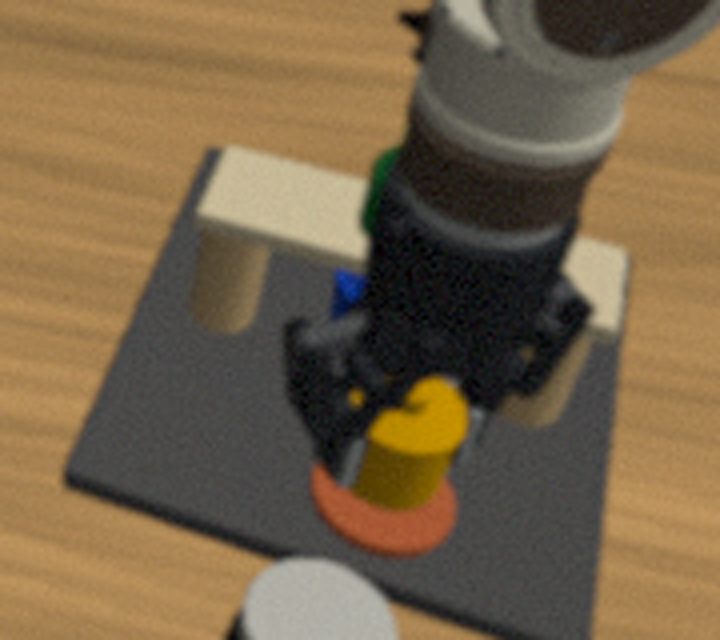

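```bash
python3 - <<'E'
from h import *
e=bot.get_obs()['eef_pos'];print(e)
for n,c in[('side',(261.2,136.7)),('scene',(386,273.7))]:
    p=bot.camera(n);print(n,ray(p,*c,.024),proj(p,[.6545,.202,.024]))
    # jar lower rim in this view: visible base bottom centre
p=bot.camera('side');print('side: jar base bottom predicted',box(p,[(0,.025)],e[0],e[1],e[2]-.0241))
p=bot.camera('scene');print('scene: jar base bottom predicted',box(p,[(0,.025)],e[0],e[1],e[2]-.0241))
p=bot.camera('wrist');print(proj(p,[e[0],e[1],e[2]+.036]), ray(p,249,178,.024))
E
```

```text
[0.65571861 0.20306627 0.06210336]
side [0.65567499 0.1949943  0.024     ] [260.30715839 135.58871608]
scene [0.65884041 0.20637924 0.024     ] [383.71008107 271.45856499]
side: jar base bottom predicted [253.13211037 127.66179464 268.26962062 136.04478842]
scene: jar base bottom predicted [372.45619167 257.40587604 399.3350501  278.43004968]
[251.88079768 327.01990846] [0.68479139 0.22034408 0.024     ]
```

```bash
python3 -m handwheel '[{"dx":-0.02,"dy":0.03,"dz":0.3,"ax":0,"ay":0,"az":0},{"dx":0,"dy":0,"dz":0.15,"ax":0,"ay":0,"az":0},{"dx":0,"dy":0,"dz":0,"ax":0,"ay":0,"az":0},{"dx":0,"dy":0,"dz":0,"ax":0,"ay":0,"az":0}]'
python3 -m handwheel '[{"dx":0,"dy":0,"dz":0.05,"ax":0,"ay":0,"az":0},{"dx":0,"dy":0,"dz":0,"ax":0,"ay":0,"az":0},{"dx":0,"dy":0,"dz":0,"ax":0,"ay":0,"az":0}]'
```

```text
clock: 55.75
eef_pos: [0.6546, 0.2019, 0.0491]
tool_rot: [0.969, 0.247, -0.0, 0.0]
ft_force: [1.0, -0.1, -0.8]
grip_width: 0.051
clock: 56.05
eef_pos: [0.6549, 0.2019, 0.0483]
tool_rot: [0.969, 0.247, 0.0, 0.0]
ft_force: [-0.1, -0.1, -2.5]
grip_width: 0.051
```

```bash
python3 -m handwheel '[{"dx":0,"dy":0,"dz":0.04,"ax":0,"ay":0,"az":0},{"dx":0,"dy":0,"dz":0,"ax":0,"ay":0,"az":0},{"dx":0,"dy":0,"dz":0,"ax":0,"ay":0,"az":0}]'
```

```text
clock: 56.35
eef_pos: [0.655, 0.202, 0.0481]
tool_rot: [0.969, 0.247, 0.001, -0.0]
ft_force: [-2.4, -1.0, 4.5]
grip_width: 0.0508
```

```bash
python3 -m handwheel '[{"dx":0,"dy":0,"dz":0,"ax":0,"ay":0,"az":0},{"dx":0,"dy":0,"dz":0,"ax":0,"ay":0,"az":0},{"dx":0,"dy":0,"dz":0,"ax":0,"ay":0,"az":0},{"dx":0,"dy":0,"dz":0,"ax":0,"ay":0,"az":0},{"dx":0,"dy":0,"dz":0,"ax":0,"ay":0,"az":0}]' 0.7
python3 -m handwheel '[{"dx":0,"dy":0,"dz":-0.4,"ax":0,"ay":0,"az":0},{"dx":0,"dy":0,"dz":-1,"ax":0,"ay":0,"az":0},{"dx":0,"dy":0,"dz":-1,"ax":0,"ay":0,"az":0},{"dx":0,"dy":0,"dz":-1,"ax":0,"ay":0,"az":0},{"dx":0,"dy":0,"dz":-1,"ax":0,"ay":0,"az":0},{"dx":0,"dy":0,"dz":-1,"ax":0,"ay":0,"az":0},{"dx":0,"dy":0,"dz":-1,"ax":0,"ay":0,"az":0},{"dx":0,"dy":0,"dz":-1,"ax":0,"ay":0,"az":0},{"dx":0,"dy":0,"dz":-1,"ax":0,"ay":0,"az":0},{"dx":0,"dy":0,"dz":-0.5,"ax":0,"ay":0,"az":0}]'
python3 -m handwheel '[{"dx":-1,"dy":0.8,"dz":0,"ax":0,"ay":0,"az":0},{"dx":-1,"dy":0.8,"dz":0,"ax":0,"ay":0,"az":0},{"dx":-1,"dy":0.8,"dz":0,"ax":0,"ay":0,"az":0},{"dx":-1,"dy":0.8,"dz":0,"ax":0,"ay":0,"az":0},{"dx":-1,"dy":0.8,"dz":0,"ax":0,"ay":0,"az":0},{"dx":-1,"dy":0.8,"dz":0,"ax":0,"ay":0,"az":0},{"dx":-1,"dy":0.8,"dz":0,"ax":0,"ay":0,"az":0},{"dx":0,"dy":0,"dz":0,"ax":0,"ay":0,"az":0},{"dx":0,"dy":0,"dz":0,"ax":0,"ay":0,"az":0}]'
python3 - <<'E'
from h import *
for n in['wrist','side','scene']:
    p=shot(n); im=cv2.cvtColor(p['img'],cv2.COLOR_RGB2BGR)
    b=im[150:310,290:470] if n=='scene' else im[80:190,170:310] if n=='side' else im
    cv2.imwrite('pics/%s25.png'%n,cv2.resize(b,None,fx=4 if n!='wrist' else 1,fy=4 if n!='wrist' else 1,interpolation=cv2.INTER_CUBIC))
E
```

```text
clock: 56.85
eef_pos: [0.6549, 0.2019, 0.0471]
tool_rot: [0.969, 0.247, 0.0, 0.0]
ft_force: [-0.3, -0.3, -0.8]
grip_width: 0.0721
clock: 57.85
eef_pos: [0.6555, 0.2021, 0.274]
tool_rot: [0.969, 0.247, 0.003, -0.0]
ft_force: [0.2, 0.4, 0.8]
grip_width: 0.0726
clock: 58.75
eef_pos: [0.5684, -0.0054, 0.2709]
tool_rot: [0.969, 0.247, 0.001, 0.0]
ft_force: [0.7, 0.4, 0.2]
grip_width: 0.0727
```

View pics/wrist25.png

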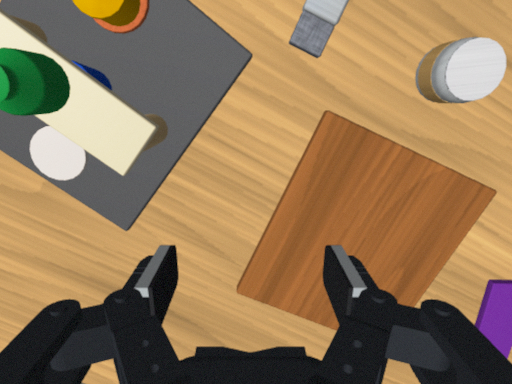

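View pics/side25.png

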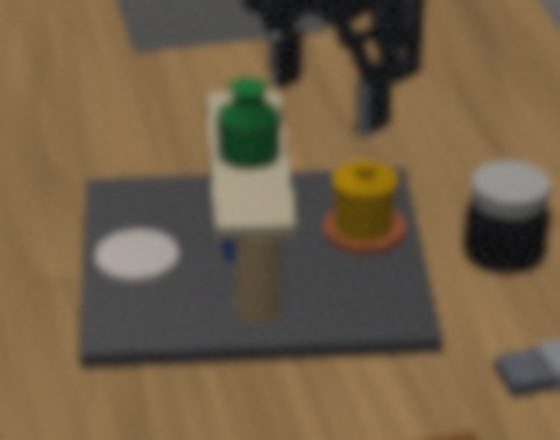

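View pics/scene25.png

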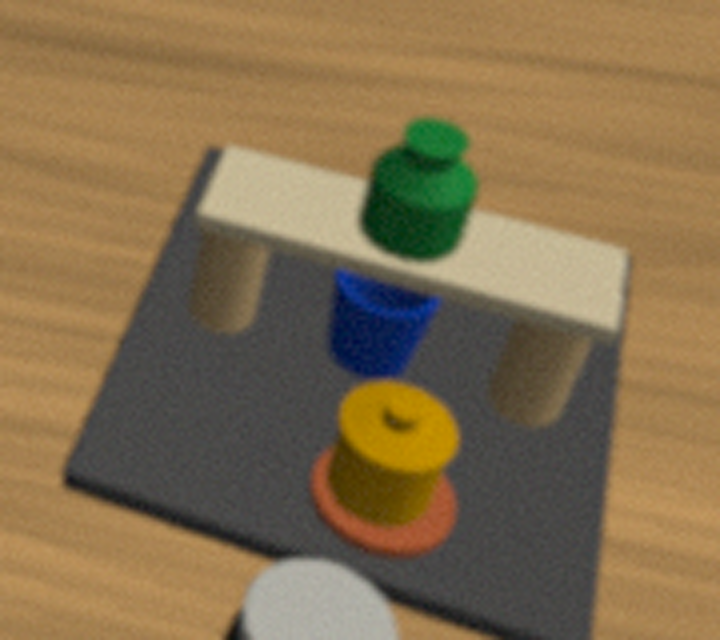

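```bash
python3 - <<'E'
from h import *
ps=[shot('scene'),shot('side')]
locate('jar',ps,.024);locate('vase',ps,.108);locate('glaze_pot',ps,0);locate('slip_can',ps,0)
for n,p in zip(['scene','side'],ps):
    im=cv2.cvtColor(p['img'],cv2.COLOR_RGB2BGR)
    u0,v0,u1,v1=(350,220,430,300) if n=='scene' else (235,105,285,155)
    s=8 if n=='scene' else 11
    b=cv2.resize(im[v0:v1,u0:u1],None,fx=s,fy=s,interpolation=cv2.INTER_CUBIC)
    for X,r,z,c in[((.655,.202),.034,.024,(255,0,255)),((.655,.202),.025,.024,(255,255,0))]:
        for a in np.linspace(0,6.28,90):
            u=(proj(p,[X[0]+r*np.cos(a),X[1]+r*np.sin(a),z])-[u0,v0]+.5)*s;cv2.circle(b,tuple(u.astype(int)),1,c,-1)
    cv2.imwrite('pics/f_%s.png'%n,b[:600])
E
```

```text
alt jar [377. 254. 139. 128.] 0.49
  alt jar [260. 130.  12.  23.] 0.63
jar [0.6499 0.1936] res [ -3.1  -4.6  -1.9   1.7   0.3 -16.2   0.5  -2.6] [([386, 262, 32, 32], 0.84), ([260, 140, 16, 8], 0.71)]
vase [0.5605 0.196 ] res [ 0.  -0.9 -1.8 -0.3  0.7 -3.2 -0.2 -3.6] [([394, 199, 32, 37], 0.95), ([232, 114, 17, 24], 0.7)]
glaze_pot [0.769  0.1705] res [-3.2 -4.4  3.2  1.1  2.9 -1.6  1.3 -1.7] [([366, 318, 44, 54], 0.94), ([294, 135, 25, 30], 0.68)]
slip_can [ 0.7691 -0.1574] res [-4.   0.4  0.9  0.1 -1.2 -2.8 -2.4 -1.2] [([191, 277, 34, 47], 0.69), ([337, 202, 29, 31], 0.72)]
```

View pics/f_scene.png

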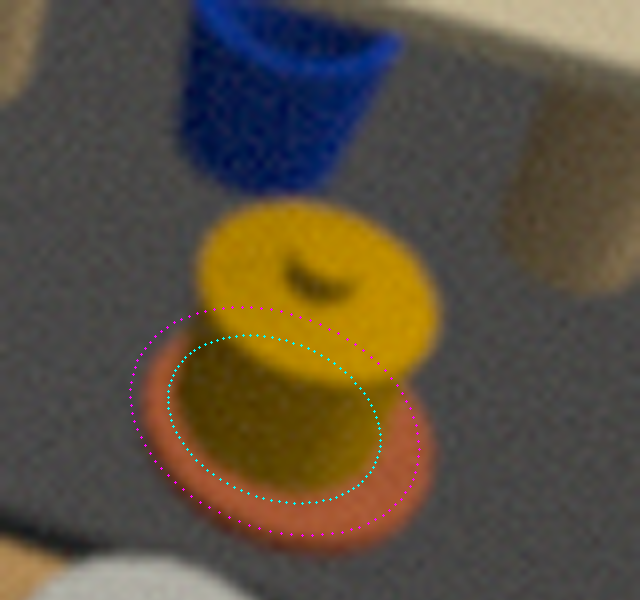

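View pics/f_side.png

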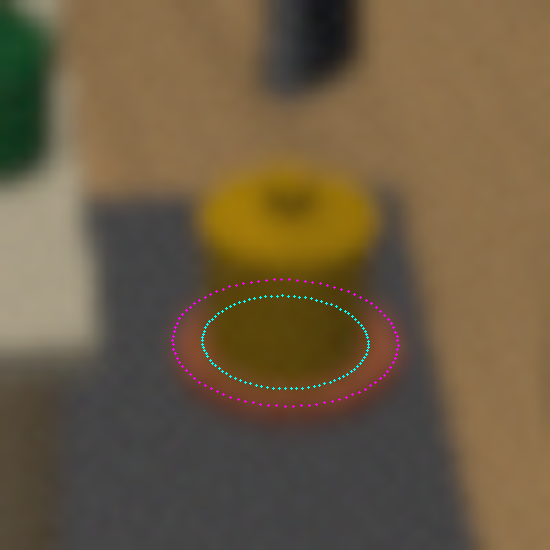

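```bash
python3 -m handwheel '[{"dx":0.5,"dy":-1,"dz":-0.6,"ax":0,"ay":0,"az":0},{"dx":0.5,"dy":-1,"dz":-0.6,"ax":0,"ay":0,"az":0},{"dx":0.5,"dy":-1,"dz":-0.3,"ax":0,"ay":0,"az":0},{"dx":0.5,"dy":-1,"dz":0,"ax":0,"ay":0,"az":0},{"dx":0,"dy":0,"dz":0,"ax":0,"ay":0,"az":0},{"dx":0,"dy":0,"dz":0,"ax":0,"ay":0,"az":0}]'
python3 - <<'E'
from h import *
p=shot('wrist','w26.png')
E
```

```text
clock: 60.0
eef_pos: [0.5641, 0.1073, 0.3071]
tool_rot: [0.969, 0.248, 0.0, 0.0]
ft_force: [0.4, 0.3, 0.6]
grip_width: 0.0725
```

View pics/w26.png

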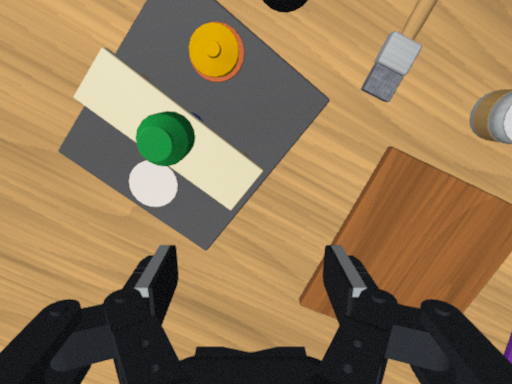

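```bash
python3 - <<'E'
from h import *
p=bot.camera('wrist');j=ray(p,213.5,48.5,.084);print('jar',j)
im=cv2.cvtColor(p['img'],cv2.COLOR_RGB2BGR);s=8;u0,v0=175,5
b=cv2.resize(im[v0:v0+75+10,u0:u0+85],None,fx=7,fy=7,interpolation=cv2.INTER_CUBIC)
for r,z,c in[(.034,.024,(255,0,255)),(.027,.072,(255,255,0)),(.008,.084,(0,0,255))]:
    for a in np.linspace(0,6.28,90):
        u=(proj(p,[j[0]+r*np.cos(a),j[1]+r*np.sin(a),z])-[u0,v0]+.5)*7;cv2.circle(b,tuple(u.astype(int)),1,c,-1)
cv2.imwrite('pics/f_w.png',b)
E
```

```text
jar [0.65343133 0.1990513  0.084     ]
```

View pics/f_w.png

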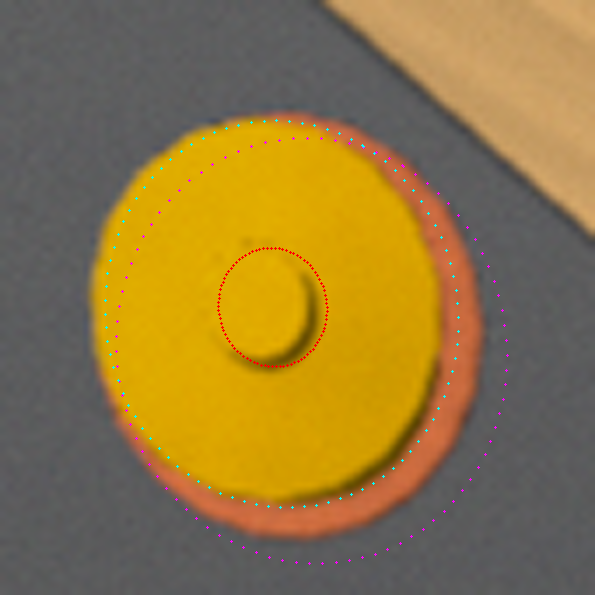

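```bash
python3 - <<'E'
from h import *
print(bot.job_done(),bot.get_obs()['clock'])
E
```

```text
the job is handed in; nothing more can be done
the job is handed in; nothing more can be done
```

I loaded the shelf in the order asked and handed the job in at about 60 s. The cup is between the posts, the tile lies across both post tops and the vase stands on the middle of the tile. The jar is on the red disc, and the white disc is empty. I released each piece only after a light touch-down of 4–7 N.

**Last checks:** The scene, side and wrist pictures show everything upright and released, with the gripper clear. The tile is square on the posts. The pot, can and brush were left alone; the pot and can measure within about 4 mm of their first readings, which is the noise of the measurement.

**Disagreements:**
- **Jar centring:** the wrist overlay puts the jar about 3–4 mm off the centre of the red disc. I left it rather than risk another grasp.
- **Jar grasp:** the finger opening when I held the jar suggested the pads were on its lid rim rather than its body. It still lifted and stood upright.
- **Jar detection:** the network's last fit of the jar had large residuals because its side-view detection was poor, so I judged the jar from the pictures.
- **Camera readings:** wrist-camera positions varied by about 2 mm from shot to shot.

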